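# Push the bushings out of the bearing blocks and gauge them

### The arm

A 6-joint arm with a two-finger parallel gripper is mounted at the origin on a cart in front of the work surface, level with it; the furniture and walls round the work are solid. World frame = base frame: x ahead of the robot, y to its left, z up, the work surface at z = 0. Lengths are in m, angles in rad, forces in N, time in s.
With the tool pointing down it reaches from about 0.4 to 0.825 m from the base axis. Payload 7 kg.
Tool frame: the origin (TCP) lies at the centre of the arm's flange, where the gripper is bolted on; the fingertips stand 178 mm ahead of it and the grasp point (between the pads) lies 159 mm ahead of it; z points along the fingers, y is the direction in which the jaws open and shut (so a half turn about z gives the same grasp; the last joint's range is limited). The gripper opens to 88 mm and grips with 3 to 60 N. Pads are 19 mm wide; open, the fingers measure 130 mm over their backs; the gripper's body (78 mm by 193 mm) begins 47 mm behind the grasp point.
Start: joints at [1.613, 0.359, 0.012, 0, -1.224, -0.288], TCP at [0.164, 0.655, 0.405] pointing down, gripper open.
Joint ranges: [-3.07, 3.07], [-1.43, 2.12], [-1.02, 1.25], [-3.03, 1.67], [-3.05, -0], [-3.03, 3.03]. Speed limits (rad/s): [2.39, 2.39, 3.01, 3.14, 3.14, 3.14].

### API

Orientations are given as [roll, pitch, yaw] about the fixed x, y, z axes, in that order (R = Rz(yaw) Ry(pitch) Rx(roll)).
In Python, from station import arm gives the robot as it stands.
- The arm moves only by the shell command python3 -m handwheel 'ROWS' [OPENING] [FORCE]. ROWS is JSON, a list of rows, each a list of 4 numbers: the shift along the world's x, y, z in cm, then the turn about the world's z in rad. In form: [[dx, dy, dz, yaw], ...]. A call has 1 to 20 rows; each row shifts and turns the commanded pose from where the row before left it; what a row does not reach is not made up. A row lasts 1/10 s, in which the tool goes at most 50 mm and 8.59 degrees, less where a joint would pass 70% of its speed; a pose out of reach is approached as far as the arm can. A call is refused whole if a number of a shift passes 5 or a number of a turn 0.15, either way. A call with a gripper value outside its range is refused whole. OPENING is the closure, from 0 (fully open) to 1 (shut), set as the call begins (- or left out, the last holds). The fingers move at their own pace and stop on an object; FORCE is the grip in N (left out, the last holds). Time passes only in rows, so rows that do not move let the fingers close. It gives the time, the measured TCP pose, the force and the opening at its end, in the units of the state.
- arm.get_state(): the state, without advancing time (a new reading comes with each control period).
- arm.grab_frame(name): name is "scene" or "side" or "wrist"; returns a dict with "image" (384x512x3 uint8, red, green, blue), "depth" (384x512 float32, m along the optical axis (not along the pixel's ray), 0 where there is no reading), "vfov" (degrees; the focal length in pixels is half the picture's height over the tangent of half this angle, whatever the lens; pixels are square), "cx", "cy" (the principal point, pixels), "rvec" (rotation vector, rad) and "tvec" (3), from world to camera coordinates, as OpenCV has them. Camera axes: x right, y down, z forward; pixel columns grow to the right and rows downward; lengths in m; the calibration is good to about 2 mm. The wrist camera is an equidistant fisheye: a pixel r from the principal point sees the ray r / f radians off the axis. A picture is of the moment at which its call begins.
- arm.job_done(): hands the job in, once; it reports no verdict.
The state is a dict: "t": time; "q": joint angles; "qd": joint speeds; "joint_efforts": joint torques, N m; "eef_pos": TCP position; "ee_rot": TCP orientation; "force": force on the tool from outside, world axes, zero at the start; "moment": the same for the moment, N m; "width": finger opening in m.
Only numpy, scipy, OpenCV 4.12 (cv2) and the standard library are available. Lean on these libraries where they do the work, as an engineer would, in place of code of your own. Each camera call takes 0.05 s, during which the arm holds its last target.

### The job

Strip the brass bushings out of the bearing blocks at the left of the bench, one of which may be empty already: seat each block that still holds one in the push-out jig with its open, bushing end towards the catch trough, push the ejector rod right through so that it drives the bushing out into the trough, draw the rod back, and set all the blocks, empty, upright in the grey tray. A bushing that fits over the gauge pin is still good: slide it on as far as it goes, against the collar or the bushing already there, and leave it on the pin; one whose bore is too tight for the pin goes in the round steel dish. Finish with the jig empty and its rod fully drawn back, and leave the other things on the bench alone.

Things in the scene. Friction and masses are not known exactly. Their poses are not given: they have to be found in the camera images.
- block_a_centre (a point): bearing block a: 44x40x46 mm (x, y, z) on a foot 66x40x8 mm jutting out 11 mm at both x sides; grip the 44 mm body above it. Point: centre, 23 mm up, on the bore axis (its y). -y end: open 26 mm bore, bushing face flush; a block whose bushing is None is already empty. +y end: 10 mm shoulder, 22 mm hole for the rod. A spring plunger holds the bushing: 5 to 12 N drive it out. Starts upright, -y end to the robot's right
- block_b_centre (a point): bearing block b: 44x40x46 mm (x, y, z) on a foot 66x40x8 mm jutting out 11 mm at both x sides; grip the 44 mm body above it. Point: centre, 23 mm up, on the bore axis (its y). -y end: open 26 mm bore, bushing face flush; a block whose bushing is None is already empty. +y end: 10 mm shoulder, 22 mm hole for the rod. A spring plunger holds the bushing: 5 to 12 N drive it out. Starts upright, -y end to the robot's right
- block_c_centre (a point): bearing block c: 44x40x46 mm (x, y, z) on a foot 66x40x8 mm jutting out 11 mm at both x sides; grip the 44 mm body above it. Point: centre, 23 mm up, on the bore axis (its y). -y end: open 26 mm bore, bushing face flush; a block whose bushing is None is already empty. +y end: 10 mm shoulder, 22 mm hole for the rod. A spring plunger holds the bushing: 5 to 12 N drive it out. Starts upright, -y end to the robot's right
- bushing_a_centre (a point): brass bushing a, None if absent: tube 26 mm wide, 30 mm long, axis along its y; point: its centre. Its bore is 13 mm (good) or 9 mm (tight): not told, so see it or try it on the pin. Starts in block a, its centre 5 mm from the block's towards the block's -y end
- bushing_b_centre (a point): brass bushing b, None if absent: tube 26 mm wide, 30 mm long, axis along its y; point: its centre. Its bore is 13 mm (good) or 9 mm (tight): not told, so see it or try it on the pin. Starts in block b, its centre 5 mm from the block's towards the block's -y end
- bushing_c_centre (a point): brass bushing c, None if absent: tube 26 mm wide, 30 mm long, axis along its y; point: its centre. Its bore is 13 mm (good) or 9 mm (tight): not told, so see it or try it on the pin. Starts in block c, its centre 5 mm from the block's towards the block's -y end
- jig: push-out jig, fixed: dark base 84x216x10 mm; origin on the bench under the nest's centre, z up. The rod pushes along its -y. From +y to -y: rod with handle; rod guide (62 mm high, y 23 to 47 mm); nest; two stop cheeks (46 mm high, y -23 to -28 mm, 33 mm apart) between which the bushing comes out; V-shaped catch trough to y -82 mm
- jig_nest (a point): where the centre of a block seated in the nest lies, axes along the jig's (-y end to the trough), 37 mm above the bench. Load from above: the foot has 1.5 mm of play in x each way between flared side rails (7 mm high above the nest's floor, which is 14 mm above the bench) and 3 mm in y. A rod that is not drawn back blocks the nest
- jig_trough (a point): where the bushing's centre lies, axis along the jig's y, once the rod is right through: 49 mm towards -y from the nest, 36 mm above the bench. Free on both x sides for fingers down to 20 mm above the bench
- ejector_rod (a joint): slide of the 17 mm ejector rod: 0 = fully drawn back, clear of the nest; 0.058 m = right through, at its end stop, tip 34 mm beyond the nest's centre. About 2 N of friction; stays where it is left; starts at 0 to 0.04
- rod_handle (a point): middle of the rod's upright black handle, a cylinder 18 mm wide and 38 mm high, 69 mm above the bench; moves with the rod. With the rod right through it stands 29 mm behind the rod guide
- gauge: go gauge, fixed: dark base 72x100x10 mm, an upright 40 mm wide and 72 mm high at its -y end, and a level steel pin, 11 mm thick, that points along its +y, axis 50 mm above the bench; origin on the bench under the pin, z up
- gauge_tip (a point): tip of the gauge pin; the last 10 mm taper from 11 to 4 mm. A tight bushing stops on this taper
- gauge_collar (a point): centre of the face of the 20 mm collar at the pin's root, 80 mm from the tip. A good bushing that is home has its end face here (centre 15 mm towards the tip); a second one stands against it (centre 45 mm from the collar)
- block_tray: grey tray for empty blocks, fixed: 106x176 mm (x, y), walls 14 mm high, floor 3 mm thick; origin under its centre. Holds three blocks side by side along y
- reject_dish: round steel parts dish for tight bushings, loose: 94 mm wide at the rim, 26 mm high, floor 4 mm thick and 76 mm wide inside; origin under its centre
- coffee_pot: glass coffee pot behind the jig, fixed: 145 x 200 x 133 mm (x, y, z), its black handle on the +y side; origin under it. Do not run into it
- relay_module: bystander: blue plug-in relay, 20x28x15 mm; origin at its underside. Leave it alone
- pcb_module: bystander: green circuit board, 46x64x15 mm; origin at its underside. Leave it alone
- marker_pen: bystander: blue marker pen, 128 mm long; origin at its underside. Leave it alone
- flux_syringe: bystander: flux syringe, 136 mm long; origin at its underside. Leave it alone

How it is judged:
By the outcome, as a careful person would: the job done as asked, in the order asked, and still so for the second after the job is handed in, with the robot touching nothing.
Of bushing_a, bushing_b, bushing_c only 2 to 3 are there at a start; the rules pass over those that are not, and their reading is None.
At some moment in a run one of reject_dish may be knocked a few centimetres aside while the robot is not near it.
Once in a run the grip may slacken for a moment while it holds something.
It also fails if it takes over 210 s, if anything falls off the work surface, if the arm or the gripper's body presses on something with over 40 N, if the wrist force passes 120 N, or if a joint passes its speed limit or range.

## Working session

There is one attempt and no reset: what is moved stays moved. The work goes in short steps, Python scripts to look and compute and a shell command to move; the robot and the scene stay as the last step left them, time stands still between calls to the robot, and variables do not carry over. Pictures are saved under pics/ and viewed, and the job is handed in when it is done.

```bash
ls -la; mkdir -p pics; cat > h.py <<'E'
import numpy as np, cv2
from station import arm
def grab(n):
    return arm.grab_frame(n)
def save(f,name):
    cv2.imwrite('pics/'+name+'.png',f['image'][:,:,::-1])
E
python3 - <<'E'
from h import *
print(arm.get_state())
for n in ['scene','side','wrist']:
    f=grab(n); save(f,n+'0'); np.savez('pics/%s0.npz'%n,**f)
    print(n,f['vfov'],f['cx'],f['cy'],f['rvec'],f['tvec'])
E
```

```text
total 12
drwxr-xr-x  3 agent agent 4096 Dec  7 13:47 .
drwxr-xr-x 23 root  root  4096 Dec  7 13:47 ..
drwxr-xr-x  2 agent agent 4096 Dec  7 13:47 pics
{'t': 0.0, 'q': array([ 1.61309965e+00,  3.59359727e-01,  1.10651562e-02, -3.38199616e-04,
       -1.22405942e+00, -2.88116311e-01]), 'qd': array([ 0.00175503, -0.00019741, -0.00106792,  0.00073942, -0.00105304,
        0.00084353]), 'joint_efforts': array([-2.25912394e-03, -5.82713306e+01,  2.93063807e+01,  6.99730530e+00,
        7.10398905e-03, -1.50167266e-04]), 'eef_pos': array([0.16420287, 0.65452756, 0.4037449 ]), 'ee_rot': array([ 3.14000885e+00, -1.37820164e-04, -2.45928062e-01]), 'force': array([-0.39236507, -0.59757301, -0.04374163]), 'moment': array([-0.00821224, -0.00807539, -0.0441704 ]), 'width': 0.08779489482000788}
scene 57.60134054832946 253.71439047211803 192.18935366967 [ 2.07881187 -1.28976282  0.49144644] [-0.2613014   0.390963    0.84128482]
side 53.82361122307814 262.7202438296215 193.2099382414183 [ 0.16216848 -2.67648766  1.52138885] [0.53877316 0.11172886 0.98542649]
wrist 65.70646984690485 252.6244832254207 187.87455441990983 [-1.80008736  2.30938984  0.35963602] [ 0.67422162 -0.03896616  0.39240522]
```

View pics/scene0.png

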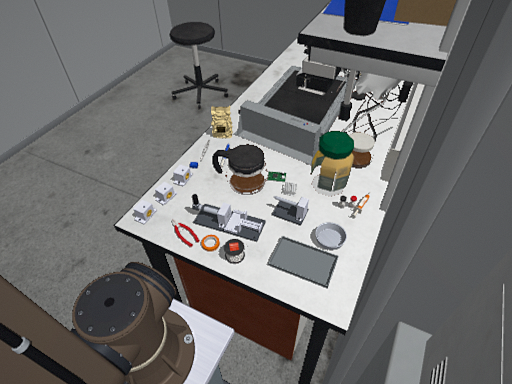

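View pics/side0.png

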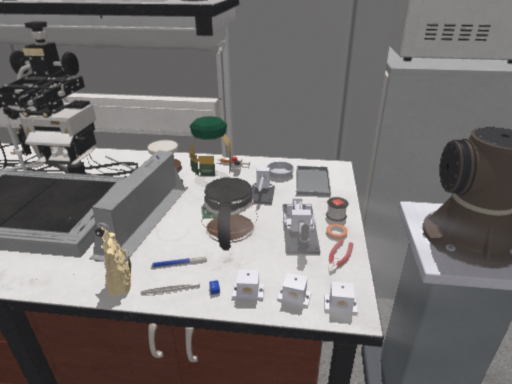

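View pics/wrist0.png

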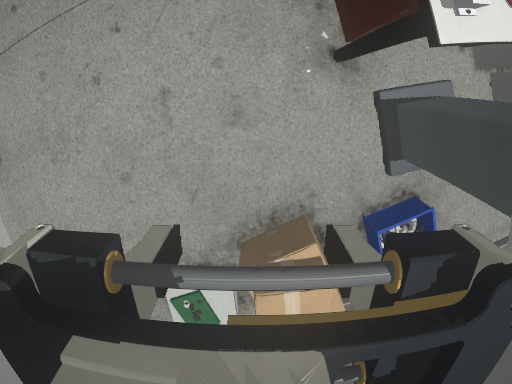

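```bash
cat >> h.py <<'E'
def Rt(f):
    return cv2.Rodrigues(np.array(f['rvec'],float))[0], np.array(f['tvec'],float)
def foc(f): return 192/np.tan(np.radians(float(f['vfov']))/2)
def world(f):
    "per-pixel world points from depth (pinhole)"
    R,t=Rt(f); F=foc(f); d=np.array(f['depth'])
    v,u=np.mgrid[0:384,0:512]
    P=np.stack([(u-f['cx'])/F*d,(v-f['cy'])/F*d,d],-1)
    return (P-t)@R
def ray(f,u,v,z,fish=False):
    R,t=Rt(f);F=foc(f); x=(u-float(f['cx']))/F;y=(v-float(f['cy']))/F
    if fish:
        r=np.hypot(x,y)+1e-12; k=np.sin(r)/r; d=np.array([x*k,y*k,np.cos(r)])
    else: d=np.array([x,y,1.])
    d=R.T@d; c=-R.T@t
    return c+d*(z-c[2])/d[2]
def proj(f,P,fish=False):
    R,t=Rt(f);F=foc(f); c=R@np.array(P,float)+t
    if fish:
        r=np.hypot(c[0],c[1]); th=np.arctan2(r,c[2]); return float(f['cx'])+F*th*c[0]/r, float(f['cy'])+F*th*c[1]/r
    return float(f['cx'])+F*c[0]/c[2], float(f['cy'])+F*c[1]/c[2]
def crop(f,name,u0,v0,u1,v1,s):
    im=f['image'][v0:v1,u0:u1,::-1]
    cv2.imwrite('pics/'+name+'.png',cv2.resize(im,None,fx=s,fy=s,interpolation=cv2.INTER_CUBIC))
E
python3 - <<'E'
from h import *
s=dict(np.load('pics/scene0.npz')); d=dict(np.load('pics/side0.npz'))
crop(s,'s1',120,120,380,290,3); crop(d,'d1',130,140,370,320,3.3)
R,t=Rt(s);print(-R.T@t); R,t=Rt(d);print(-R.T@t)
for u,v in [(143,211),(164,194),(181,176),(230,222),(290,210),(303,262),(329,236)]: print(u,v,world(s)[v,u])
E
```

```text
[-0.13620072 -0.37714227  0.87641526]
[0.44056477 0.84861239 0.59965399]
143 211 [0.33361012 0.26394561 0.0426851 ]
164 194 [0.42484549 0.25182065 0.03848189]
181 176 [0.52126096 0.25153565 0.03695053]
230 222 [0.4351038  0.00988784 0.01268194]
290 210 [ 0.5670019  -0.1392034   0.00805794]
303 262 [ 0.40605298 -0.24720683  0.0030256 ]
329 236 [ 0.52843957 -0.28480827  0.0010422 ]
```

View pics/s1.png

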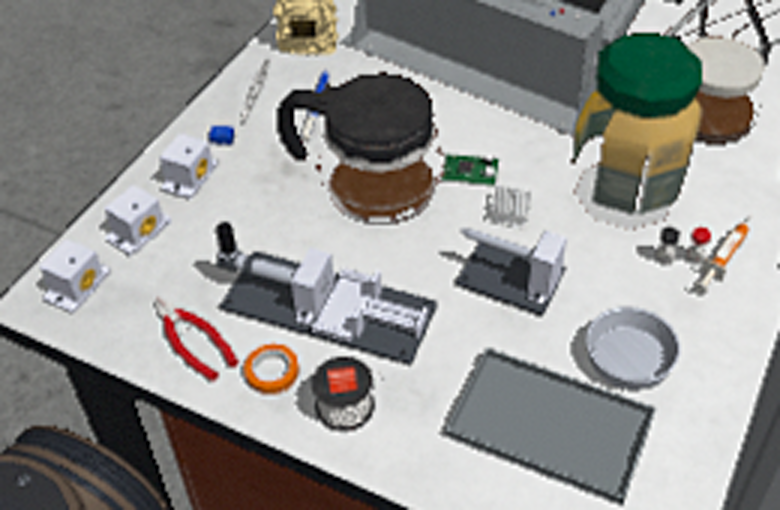

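View pics/d1.png

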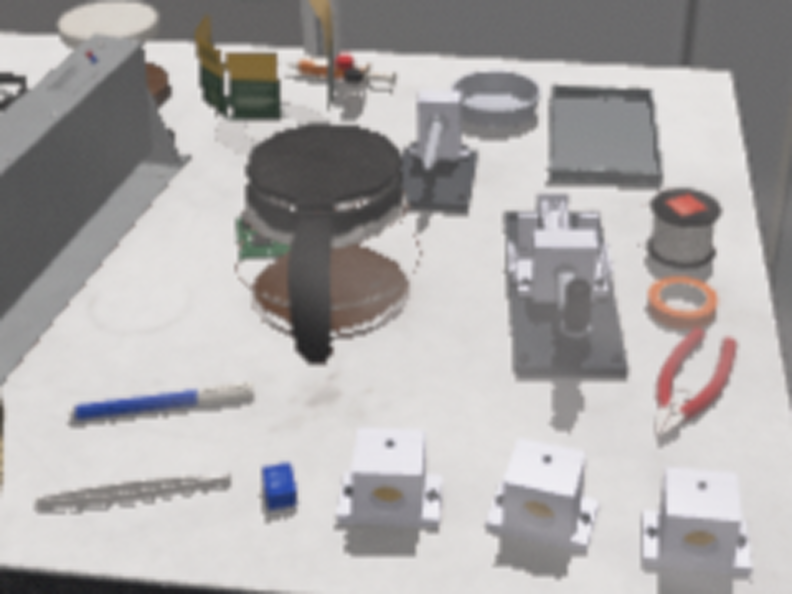

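```bash
python3 - <<'E'
from h import *
from scipy.spatial.transform import Rotation as Ro
w=dict(np.load('pics/wrist0.npz')); R,t=Rt(w)
st=arm.get_state(); T=Ro.from_euler('xyz',st['ee_rot']).as_matrix()
print('cam',-R.T@t, 'in tool',T.T@(-R.T@t-st['eef_pos'])); print('cam axes in tool (cols x,y,z)\n',T.T@R.T)
for n in ['scene','side']:
    f=dict(np.load(f'pics/{n}0.npz')); W=world(f); im=f['image'].astype(int)
    z=W[...,2]
    # block tops
    m=(abs(z-0.046)<0.005)&(im.min(-1)>130)&(W[...,0]>0.25)&(W[...,0]<0.65)&(W[...,1]>0.18)&(W[...,1]<0.35)
    k,l,s,c=cv2.connectedComponentsWithStats(m.astype(np.uint8))
    for i in range(1,k):
        if s[i,4]<15: continue
        p=W[l==i]; r=cv2.minAreaRect((p[:,:2]*1000).astype(np.float32)); print(n,'block',s[i],np.median(p,0).round(4),r)
    for nm,lo,hi,zz in [('pot',(0.5,-0.05),(0.8,0.3),(0.02,0.16))]:
        m=(z>zz[0])&(z<zz[1])&(W[...,0]>lo[0])&(W[...,1]>lo[1])&(W[...,0]<hi[0])&(W[...,1]<hi[1])&(im.max(-1)<90)
        p=W[m]; print(n,nm,m.sum(),np.percentile(p,[1,50,99],axis=0).round(3).tolist())
E
```

```text
cam [0.24476248 0.63429739 0.38449078] in tool [8.30502117e-02 4.17224286e-05 1.94416747e-02]
cam axes in tool (cols x,y,z)
 [[-4.77381018e-04 -9.52235241e-01 -3.05365057e-01]
 [ 9.99999818e-01 -5.66948683e-04  2.04632401e-04]
 [-3.67984501e-04 -3.05364904e-01  9.52235339e-01]]
scene block [173 165  16  11  91] [0.5404 0.2641 0.0432] ((541.337890625, 265.35406494140625), (43.90042495727539, 41.27312088012695), 4.432334899902344)
scene block [155 182  18  13 108] [0.444  0.266  0.0439] ((442.967529296875, 266.5638122558594), (43.024192810058594, 43.778175354003906), 80.15000915527344)
scene block [133 200  19  14 124] [0.3469 0.2775 0.0436] ((347.35845947265625, 277.89727783203125), (39.83968734741211, 46.724666595458984), 88.6982650756836)
scene pot 1076 [[0.565, -0.009, 0.03], [0.608, 0.052, 0.128], [0.794, 0.262, 0.134]]
side block [236 270  23  16 328] [0.5425 0.2706 0.0461] ((542.9651489257812, 267.0965576171875), (44.144100189208984, 42.59130096435547), 4.204424858093262)
side block [282 273  25  19 335] [0.4441 0.2723 0.0461] ((444.0045471191406, 269.35540771484375), (43.873313903808594, 43.64252471923828), 80.28788757324219)
side block [331 282  24  18 369] [0.3487 0.284  0.0462] ((348.50933837890625, 280.3992919921875), (44.02457046508789, 42.67521286010742), 0.23823612928390503)
side pot 1611 [[0.568, 0.007, 0.04], [0.615, 0.091, 0.13], [0.675, 0.177, 0.135]]
```

```bash
python3 -m handwheel '[[1.8,-3.3,0,-0.083],[1.8,-3.3,0,-0.083],[1.8,-3.3,0,-0.083],[1.8,-3.3,0,-0.083],[1.8,-3.3,0,-0.083],[1.8,-3.3,0,-0.083],[1.8,-3.3,0,-0.083],[1.8,-3.3,0,-0.083],[1.8,-3.3,0,-0.083],[1.8,-3.3,0,-0.083],[1.8,-3.3,0,-0.083],[1.8,-3.3,0,-0.083],[1.8,-3.3,0,-0.083],[1.8,-3.3,0,-0.083],[1.8,-3.3,0,-0.083],[1.8,-3.3,0,-0.083]]'
python3 - <<'E'
from h import *
f=grab('wrist'); save(f,'wrist1'); np.savez('pics/wrist1.npz',**f); s=arm.get_state();print(s['q'],s['eef_pos'],s['ee_rot'],s['t'])
crop(f,'wrist1b',0,0,512,384,1.5)
E
```

```text
t: 1.75
eef_pos: [0.4526, 0.1252, 0.4047]
ee_rot: [-3.141, 0.0, -1.577]
force: [1.2, 0.3, 1.6]
width: 0.0873
[ 6.83536672e-01  1.52374102e-02 -4.21337815e-01  9.61467950e-04
 -1.13537500e+00 -6.96532871e-01] [0.45396296 0.12216661 0.4045286 ] [ 3.14126638e+00 -1.40874835e-03 -1.58338625e+00] 1.8
```

View pics/wrist1b.png

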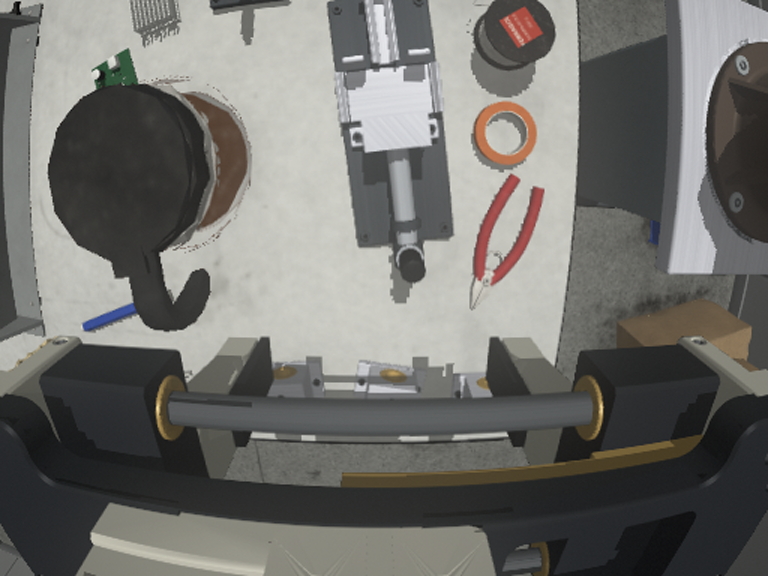

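```bash
python3 -m handwheel '[[0.5,-3.5,0,0],[0.5,-3.5,0,0],[0.5,-3.5,0,0],[0.5,-3.5,0,0],[0,0,0,0]]'
cat >> h.py <<'E'
def worldf(f):
    R,t=Rt(f); F=foc(f); d=np.array(f['depth'])
    v,u=np.mgrid[0:384,0:512]; x=(u-f['cx'])/F; y=(v-f['cy'])/F; r=np.hypot(x,y)+1e-9
    k=np.tan(np.minimum(r,1.5))/r
    P=np.stack([x*k*d,y*k*d,d],-1)
    return (P-t)@R
E
python3 - <<'E'
from h import *
f=grab('wrist'); np.savez('pics/wrist2.npz',**f); s=arm.get_state();print(s['eef_pos'],s['ee_rot'],s['t'])
crop(f,'wrist2b',0,0,512,384,1.5)
E
```

```text
t: 2.3
eef_pos: [0.4722, -0.0162, 0.4044]
ee_rot: [3.141, -0.001, -1.577]
force: [0.4, -0.1, 0.2]
width: 0.0879
[ 0.47214042 -0.01495046  0.40440681] [ 3.14102292e+00 -1.27632312e-04 -1.57707443e+00] 2.35
```

View pics/wrist2b.png

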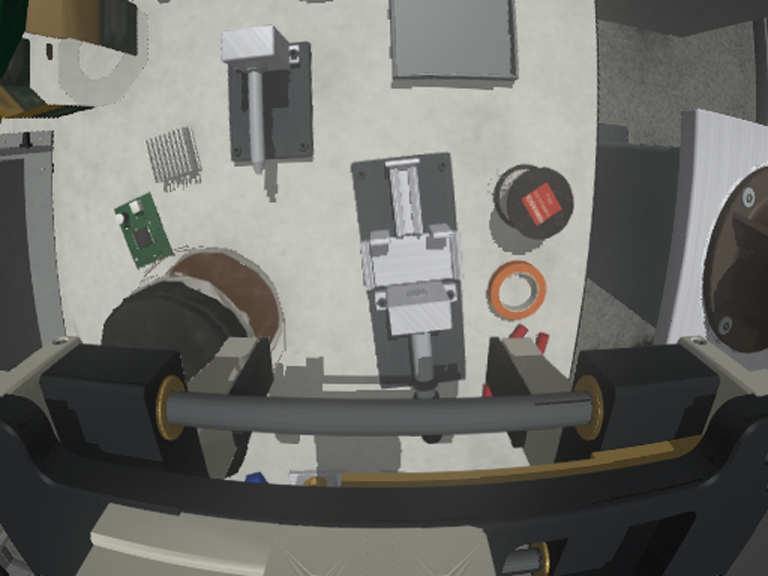

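```bash
python3 - <<'E'
from h import *
for nm in ['wrist1','wrist2']:
    f=dict(np.load(f'pics/{nm}.npz')); W=worldf(f); im=f['image'].astype(int); z=W[...,2]; X=W[...,0];Y=W[...,1]
    def comp(name,m,minn=30):
        m=m&(f['depth']>0)
        k,l,s,c=cv2.connectedComponentsWithStats(m.astype(np.uint8))
        for i in range(1,k):
            if s[i,4]<minn: continue
            p=W[l==i]; r=cv2.minAreaRect((p[:,:2]*1000).astype(np.float32)); b=cv2.boxPoints(r)
            print(nm,name,s[i,4],'z%.4f'%np.median(p[:,2]),np.round(r[0],1),np.round(r[1],1),round(r[2],2))
    B=(X>0.33)&(X<0.5)&(Y>-0.12)&(Y<0.25)
    comp('jigbase',B&(abs(z-0.010)<0.004),60)
    comp('guidetop',B&(abs(z-0.062)<0.004),60)
    comp('cheek',B&(abs(z-0.046)<0.003),15)
    comp('nestfloor',B&(abs(z-0.014)<0.002),60)
    comp('handle',B&(abs(z-0.088)<0.004),15)
    G=(X>0.52)&(X<0.68)&(Y>-0.3)&(Y<-0.06)
    comp('gbase',G&(abs(z-0.010)<0.003)&(im.max(-1)<110),60)
    comp('gtop',G&(abs(z-0.072)<0.004),60)
    comp('pin',G&(abs(z-0.054)<0.003),20)
    comp('spool',(X>0.3)&(X<0.45)&(Y>-0.1)&(Y<0.05)&(z>0.03),60)
    comp('pot',(X>0.5)&(Y>-0.1)&(z>0.1),60)
    comp('tray',(abs(z-0.014)<0.004)&(Y<-0.1),30)
E
```

```text
wrist1 jigbase 2017 z0.0106 [450.3 -50.6] [87.5 68.3] 1.11
wrist1 jigbase 77 z0.0097 [354.8 -42.8] [15.9 45.4] 44.24
wrist1 jigbase 573 z0.0125 [351.4  29.8] [42.4 54.3] 0.67
wrist1 jigbase 1608 z0.0105 [409.3  70.2] [ 32.1 107.6] 6.29
wrist1 jigbase 1783 z0.0106 [461.   73.3] [ 34.2 110.3] 6.14
wrist1 jigbase 1013 z0.0103 [348.8 127.2] [123.2  38.5] 87.91
wrist1 jigbase 84 z0.0088 [454.4 248. ] [ 5.7 37.5] 85.72
wrist1 guidetop 980 z0.0626 [439.9  33.4] [48.7 24.5] 6.04
wrist1 cheek 1201 z0.0448 [350.4 -52.9] [40.9 54. ] 0.02
wrist1 cheek 66 z0.0464 [422.1 -29.2] [16.2  5. ] 6.19
wrist1 cheek 71 z0.0462 [471.3 -23.3] [15.8  5.8] 0.06
wrist1 cheek 755 z0.0452 [434.3  85.6] [21.3 80.5] 6.6
wrist1 cheek 71 z0.0463 [447.6 247.1] [29.2  5.5] 0.39
wrist1 nestfloor 1765 z0.0146 [443.3  -2.2] [71.4 44.3] 4.96
wrist1 nestfloor 451 z0.0128 [351.   29.9] [41.3 54.3] 1.2
wrist1 handle 214 z0.0881 [429.1 128.8] [17.  16.5] 0.71
wrist1 gbase 126 z0.0098 [573.  -89.6] [ 7.1 52.3] 82.57
wrist1 spool 1627 z0.0448 [341.5 -52.5] [58.1 52.1] 6.44
wrist1 spool 100 z0.0456 [422.2 -28.9] [16.7  5.4] 7.69

[... 1413 characters left out ...]
  4.2] 76.07
wrist2 pin 614 z0.0550 [ 565.7 -123.1] [87.  20.6] 85.24
wrist2 spool 1697 z0.0447 [341.7 -55.2] [58.  57.8] 4.18
wrist2 spool 93 z0.0455 [422.6 -29.2] [15.4  5.4] 6.54
wrist2 spool 804 z0.0622 [432.8  32.2] [34.8 25.9] 4.51
wrist2 spool 26196 z0.3179 [412.2 -17.1] [73.9 77.7] 3.92
wrist2 pot 26773 z0.3166 [672.2  14.7] [236.5 288.6] 70.37
wrist2 tray 520 z0.0142 [ 408.2 -192.5] [106.9  72.2] 1.99
wrist2 tray 1444 z0.0109 [ 548.5 -144.6] [41.1 88.8] 0.6
wrist2 tray 547 z0.0109 [ 590.5 -137.4] [19.1 74.7] 0.98
wrist2 tray 36 z0.0134 [ 638.  -111.8] [ 1.8 22.7] 13.01
wrist2 tray 469 z0.0122 [ 840.2 -122.2] [43.7 86.7] 89.54
wrist2 tray 136 z0.0132 [ 862.4 -141.3] [15.5 39.2] 84.85
```

```bash
python3 -m handwheel '[[-1.4,4.8,0,0.057],[-1.4,4.8,0,0.057],[-1.5,4.9,0,0],[0,0,0,0]]'
python3 - <<'E'
from h import *
s=arm.get_state();print(s['eef_pos'],s['ee_rot'],s['t'])
f=dict(np.load('pics/wrist2.npz')); W=worldf(f); z=W[...,2]; X=W[...,0];Y=W[...,1]
m=(X>.545)&(X<.59)&(Y>-.165)&(Y<-.06)&(z>.040)&(z<.062)
for y in np.arange(-.165,-.06,.008):
    k=m&(abs(Y-y)<.004)
    if k.sum()>3: p=W[k]; print(round(y,3),k.sum(),p.min(0).round(4),p.max(0).round(4),np.median(p[:,0]).round(4))
print('tipY',Y[m].max())
f=dict(np.load('pics/scene0.npz')); W=world(f); z=W[...,2]; X=W[...,0];Y=W[...,1]
m=(X>.3)&(X<.5)&(Y<-.12)&(Y>-.36)&(z>-.001)&(z<.02)&(f['image'].max(-1)<150)
r=cv2.minAreaRect((W[m][:,:2]*1000).astype(np.float32));print('tray',r)
m=(X>.45)&(X<.6)&(Y<-.2)&(Y>-.38)&(z>.02)&(z<.03)
r=cv2.minEnclosingCircle((W[m][:,:2]*1000).astype(np.float32));print('dish',r, m.sum())
E
```

```text
t: 2.75
eef_pos: [0.4281, 0.1354, 0.4049]
ee_rot: [-3.141, 0.001, -1.453]
force: [-0.6, -0.6, -0.2]
width: 0.0875
[0.42811744 0.13540503 0.4049027 ] [-3.14073732e+00  1.25990099e-03 -1.45335073e+00] 2.75
-0.165 64 [ 0.5541 -0.165   0.0462] [ 0.5827 -0.1611  0.0614] 0.5618
-0.157 93 [ 0.5549 -0.1608  0.0476] [ 0.5729 -0.1531  0.06  ] 0.5629
-0.149 66 [ 0.5586 -0.153   0.0505] [ 0.5693 -0.1452  0.0575] 0.5628
-0.141 63 [ 0.5582 -0.1449  0.0503] [ 0.5693 -0.1373  0.0577] 0.5626
-0.133 69 [ 0.5579 -0.1368  0.0501] [ 0.5693 -0.1292  0.0575] 0.5625
-0.125 67 [ 0.558  -0.1288  0.05  ] [ 0.5681 -0.1215  0.0578] 0.5626
-0.117 66 [ 0.5583 -0.121   0.0488] [ 0.5688 -0.1135  0.0571] 0.562
-0.109 67 [ 0.5581 -0.113   0.0496] [ 0.5688 -0.1054  0.058 ] 0.5623
-0.101 65 [ 0.5574 -0.1049  0.0504] [ 0.5678 -0.0974  0.0571] 0.5624
-0.093 68 [ 0.5579 -0.0969  0.0499] [ 0.5687 -0.0893  0.0577] 0.5622
-0.085 47 [ 0.5584 -0.0888  0.0504] [ 0.5672 -0.0814  0.0566] 0.5624
-0.077 8 [ 0.561  -0.0805  0.0513] [ 0.5656 -0.0792  0.0534] 0.5628
tipY -0.0792022300998025
tray ((426.41900634765625, -242.16885375976562), (143.5483856201172, 182.1996612548828), 1.8024747371673584)
dish ((520.0237426757812, -289.5488586425781), 47.3477783203125) 131
```

```bash
python3 -m handwheel '[[0,-0.5,-5,0],[0,0,-5,0],[0,0,-5,0],[0,0,-2.1,0],[0,0,0,0],[0,0,0,0]]'
python3 -c "
from h import *
s=arm.get_state();print(s['eef_pos'],s['ee_rot'],s['t'])"
```

```text
t: 3.35
eef_pos: [0.4299, 0.126, 0.2344]
ee_rot: [3.141, -0.001, -1.459]
force: [-0.0, 0.1, 0.4]
width: 0.0879
[0.42993268 0.12603475 0.23436967] [ 3.14137442e+00 -5.52127569e-04 -1.45893766e+00] 3.35
```

```bash
python3 -m handwheel '[[0,0,0,0],[0,0,0,0],[0,0,0,0],[0,0,0,0]]' 1 20
python3 -m handwheel '[[-0.03,0.3,0,0],[0,0,0,0]]'
python3 -m handwheel '[[-0.03,0.3,0,0],[0,0,0,0]]'
python3 -m handwheel '[[-0.03,0.3,0,0],[0,0,0,0]]'
```

```text
t: 3.75
eef_pos: [0.4297, 0.1256, 0.2347]
ee_rot: [-3.14, 0.001, -1.46]
force: [0.3, 0.5, 0.1]
width: 0.0613
t: 3.95
eef_pos: [0.4294, 0.1288, 0.2341]
ee_rot: [-3.141, 0.0, -1.46]
force: [0.2, -0.4, -0.7]
width: 0.0453
t: 4.15
eef_pos: [0.4291, 0.1318, 0.2339]
ee_rot: [-3.142, -0.0, -1.46]
force: [0.9, -0.1, 0.4]
width: 0.0292
t: 4.35
eef_pos: [0.4287, 0.1349, 0.2339]
ee_rot: [-3.142, 0.0, -1.46]
force: [-0.7, 1.4, 0.7]
width: 0.0169
```

```bash
python3 -m handwheel '[[0,0,0,0],[0,0,0,0]]'
python3 -m handwheel '[[-0.03,0.3,0,0],[0,0,0,0]]'
python3 -m handwheel '[[-0.03,0.3,0,0],[0,0,0,0]]'
```

```text
t: 4.55
eef_pos: [0.4287, 0.1347, 0.2339]
ee_rot: [-3.141, 0.0, -1.46]
force: [-1.0, 1.7, 0.3]
width: 0.0177
t: 4.75
eef_pos: [0.4285, 0.1372, 0.2338]
ee_rot: [3.141, -0.001, -1.46]
force: [2.8, -4.3, 0.1]
width: 0.0175
t: 4.95
eef_pos: [0.4284, 0.1385, 0.2338]
ee_rot: [3.14, -0.005, -1.459]
force: [12.9, -18.2, -0.5]
width: 0.0176
```

```bash
python3 -m handwheel '[[0.05,-0.5,0,0],[0,0,0,0],[0,0,0,0],[0,0,0,0],[0,0,0,0]]' 0
python3 -m handwheel '[[0,0,5,0],[0,0,5,0],[0,1,5,0],[0,5,2,0],[1,5,0,0],[1,0,0,0],[0,0,0,0],[0,0,0,0]]' 0
python3 - <<'E'
from h import *
f=grab('wrist'); np.savez('pics/wrist3.npz',**f); s=arm.get_state();print(s['eef_pos'],s['ee_rot'],s['t'],s['width'])
crop(f,'wrist3b',0,0,512,384,1.5)
W=worldf(f); im=f['image'].astype(int); z=W[...,2]; X=W[...,0];Y=W[...,1]
def comp(name,m,minn=30):
        m=m&(f['depth']>0)
        k,l,s,c=cv2.connectedComponentsWithStats(m.astype(np.uint8))
        for i in range(1,k):
            if s[i,4]<minn: continue
            p=W[l==i]; r=cv2.minAreaRect((p[:,:2]*1000).astype(np.float32))
            print(name,s[i,4],'z%.4f'%np.median(p[:,2]),np.round(r[0],1),np.round(r[1],1),round(r[2],2))
B=(X>.25)&(X<.65)&(Y>.2)&(Y<.36)
comp('top',B&(abs(z-.046)<.003),60)
comp('foot',B&(abs(z-.008)<.003),60)
comp('handle',(abs(z-.088)<.004)&(X>.38)&(X<.47)&(Y>.05)&(Y<.2),15)
E
```

```text
t: 5.45
eef_pos: [0.4286, 0.1358, 0.2339]
ee_rot: [-3.141, 0.0, -1.459]
force: [-0.2, 0.6, 0.4]
width: 0.0521
t: 6.25
eef_pos: [0.4481, 0.2404, 0.4009]
ee_rot: [3.14, -0.001, -1.46]
force: [0.1, 0.3, 0.3]
width: 0.0875
[0.44804751 0.24010493 0.40103422] [ 3.14057431e+00 -6.98296320e-04 -1.46035107e+00] 6.3 0.08782541234266525
top 1142 z0.0466 [542.6 266. ] [44.9 40.6] 3.89
top 1214 z0.0464 [444.  268.1] [40.9 44.1] 80.21
top 1084 z0.0466 [347.8 280.1] [41.9 45.1] 89.13
foot 258 z0.0085 [521.  264.3] [24.4 39.5] 5.01
foot 257 z0.0083 [456.3 265.3] [39.7 41. ] 80.33
foot 122 z0.0083 [414.8 268.6] [19.9 44. ] 15.93
foot 289 z0.0083 [348.1 278.9] [39.9 65.8] 89.73
handle 251 z0.0882 [428.8 131.7] [17.1 17.4] 85.2
```

View pics/wrist3b.png

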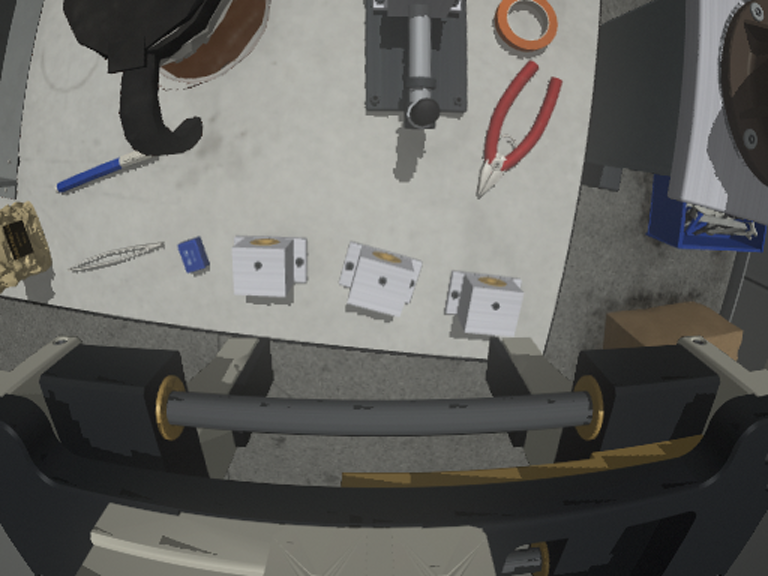

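```bash
python3 -m handwheel '[[-4,1.6,-2,-0.06],[-4,1.6,-3,-0.06],[-2,0.8,-4,0],[0,0,-4,0],[0,0,-4,0],[0,0,-2.5,0],[0,0,-1,0],[0,0,0,0],[0,0,0,0]]' 0.2
python3 -c "
from h import *
s=arm.get_state();print(s['eef_pos'],s['ee_rot'],s['t'])"
```

```text
t: 7.2
eef_pos: [0.3507, 0.2802, 0.1989]
ee_rot: [-3.141, 0.001, -1.58]
force: [-0.5, -0.3, 0.2]
width: 0.0704
[0.35070479 0.28017581 0.19892489] [-3.14089178e+00  9.38090835e-04 -1.58001973e+00] 7.2
```

```bash
python3 -m handwheel '[[-0.28,0,-0.3,0],[0,0,0,0],[0,0,0,0],[0,0,0,0],[0,0,0,0],[0,0,0,0]]' 1 35
python3 -m handwheel '[[0,0,0.5,0],[0,0,2,0],[0,0,0,0]]'
```

```text
t: 7.8
eef_pos: [0.3476, 0.2802, 0.1954]
ee_rot: [-3.141, 0.001, -1.58]
force: [-1.9, -1.2, 5.9]
width: 0.044
t: 8.1
eef_pos: [0.3479, 0.2807, 0.2217]
ee_rot: [-3.14, 0.003, -1.579]
force: [0.5, 0.1, -2.2]
width: 0.044
```

```bash
python3 -m handwheel '[[1.2,-1,4,0],[1.5,-3.8,3.5,0.04],[1.5,-3.8,1,0.04],[1.5,-3.8,0,0.037],[1.5,-3.8,0,0],[1.2,-4,0,0],[1.2,-4,0,0],[0,-4,0,0],[0,0,0,0],[0,0,0,0],[0,0,0,0]]'
python3 -c "
from h import *
s=arm.get_state();print(s['eef_pos'],s['ee_rot'],s['t'],s['width'])"
```

```text
t: 9.2
eef_pos: [0.4424, 0.001, 0.3022]
ee_rot: [3.141, 0.0, -1.463]
force: [1.1, -0.3, -1.4]
width: 0.0435
[0.44243257 0.00098762 0.30222932] [ 3.14144505e+00  1.05145146e-04 -1.46289758e+00] 9.2 0.04349215591005118
```

```bash
python3 -m handwheel '[[0.16,-0.24,-3,0],[0,0,-3,0],[0,0,-1.5,0],[0,0,0,0],[0,0,0,0]]'
python3 -c "
from h import *
s=arm.get_state();print(s['eef_pos'],s['ee_rot'],s['t'],s['force'])
f=grab('side');crop(f,'d2',250,190,340,270,8)
f=grab('scene');crop(f,'s2',185,185,275,245,8)"
```

```text
t: 9.7
eef_pos: [0.4444, -0.0008, 0.2277]
ee_rot: [3.141, -0.0, -1.461]
force: [0.5, -0.0, -1.2]
width: 0.0437
[ 0.44441469 -0.00078424  0.22772339] [ 3.14134015e+00 -3.57290704e-04 -1.46087894e+00] 9.7 [ 0.45174082 -0.01061171 -1.23551928]
```

View pics/s2.png

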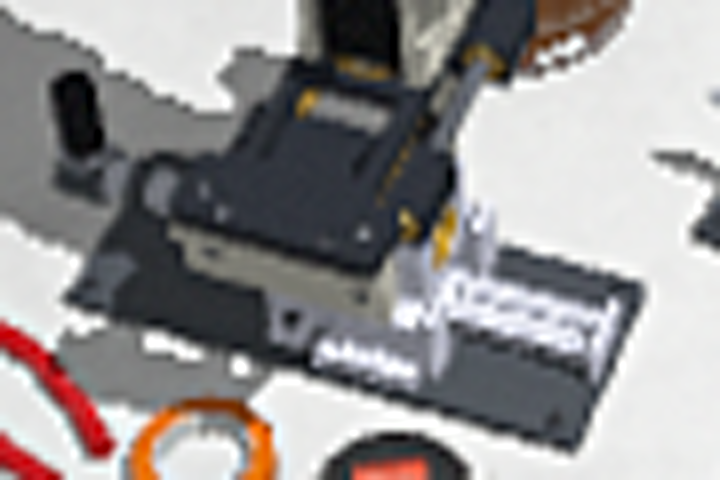

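View pics/d2.png

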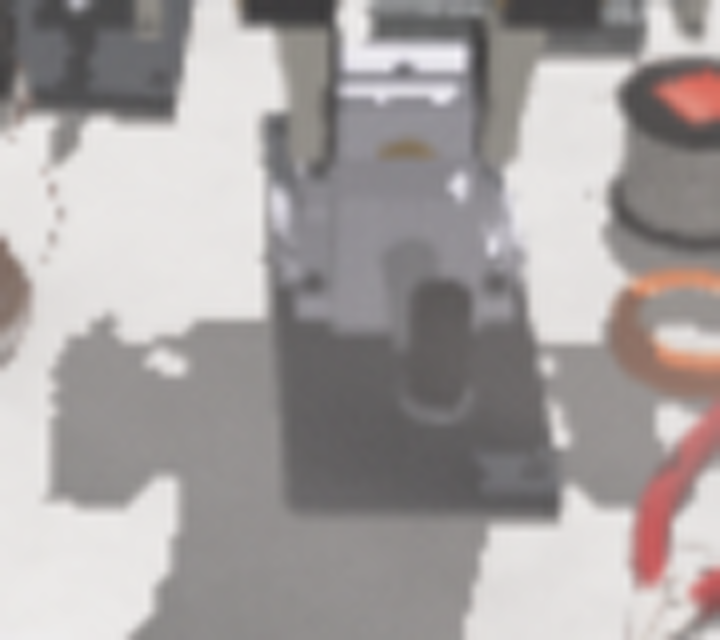

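```bash
python3 -m handwheel '[[-0.03,-0.05,-0.8,0],[0,0,0,0]]'
python3 -m handwheel '[[0,0,-0.6,0],[0,0,-0.3,0],[0,0,0,0]]'
python3 -m handwheel '[[0,0,-0.2,0],[0,0,0,0]]'
```

```text
t: 10.0
eef_pos: [0.4435, -0.0022, 0.2192]
ee_rot: [-3.142, 0.0, -1.463]
force: [-0.0, -0.7, -1.4]
width: 0.0437
t: 10.3
eef_pos: [0.4436, -0.0023, 0.2099]
ee_rot: [3.141, -0.0, -1.463]
force: [0.3, -0.1, -2.9]
width: 0.0437
t: 10.5
eef_pos: [0.4437, -0.0022, 0.2094]
ee_rot: [3.141, -0.0, -1.462]
force: [-5.2, 1.0, 13.7]
width: 0.0441
```

```bash
python3 -m handwheel '[[0,0,0,0],[0,0,0,0],[0,0,0,0],[0,0,3,0],[0,0,3,0],[0,0,3,0]]' 0.3
python3 -m handwheel '[[-0.5,4.4,0.2,0],[-0.5,4.5,0,0],[-0.5,4.5,0,0],[0,0,-2,0],[0,0,-2.5,0],[0,0,-2.2,0],[0,0,0,0],[0,0,0,0]]' 0.55
python3 - <<'E'
from h import *
s=arm.get_state();print(s['eef_pos'],s['ee_rot'],s['t'],s['width'])
E
```

```text
t: 11.1
eef_pos: [0.4437, -0.0023, 0.2994]
ee_rot: [3.141, -0.0, -1.463]
force: [0.3, 0.6, 0.1]
width: 0.0615
t: 11.9
eef_pos: [0.429, 0.1319, 0.2336]
ee_rot: [3.141, -0.001, -1.463]
force: [1.0, -0.9, 0.6]
width: 0.0391
[0.42895683 0.13186265 0.23361564] [ 3.14083821e+00 -8.91125654e-04 -1.46251587e+00] 11.9 0.03910084319365712
```

```bash
python3 -m handwheel '[[0,0,0,0],[0,0,0,0],[0,0,0,0],[0,0,0,0],[0,0,0,0]]' 1 40
python3 -m handwheel '[[0.1,-1,0,0],[0.1,-1,0,0],[0.1,-1,0,0],[0.1,-1,0,0],[0.1,-0.9,0,0],[0.05,-0.5,0,0],[0,0,0,0]]'
python3 -m handwheel '[[0.03,-0.3,0,0],[0,0,0,0]]'
```

```text
t: 12.4
eef_pos: [0.4289, 0.1319, 0.2341]
ee_rot: [-3.141, 0.001, -1.463]
force: [-1.5, -0.1, 7.1]
width: 0.0175
t: 13.1
eef_pos: [0.4349, 0.0773, 0.2341]
ee_rot: [-3.14, 0.0, -1.463]
force: [1.9, -1.2, 4.9]
width: 0.0172
t: 13.3
eef_pos: [0.4352, 0.0746, 0.2341]
ee_rot: [-3.14, 0.0, -1.463]
force: [1.5, -2.1, 5.6]
width: 0.0171
```

```bash
python3 -m handwheel '[[0.02,-0.2,0,0],[0,0,0,0]]'
python3 - <<'E'
from h import *
f=grab('wrist'); crop(f,'wrist4b',150,60,400,300,3); s=arm.get_state();print(s['eef_pos'],s['force'],s['t'])
np.savez('pics/wrist4.npz',**f)
E
```

```text
t: 13.5
eef_pos: [0.4353, 0.0738, 0.2342]
ee_rot: [-3.139, 0.003, -1.463]
force: [-6.7, 11.3, 6.7]
width: 0.017
[0.43529132 0.07378374 0.23415833] [-4.91394072 10.94729171  6.86471713] 13.55
```

View pics/wrist4b.png

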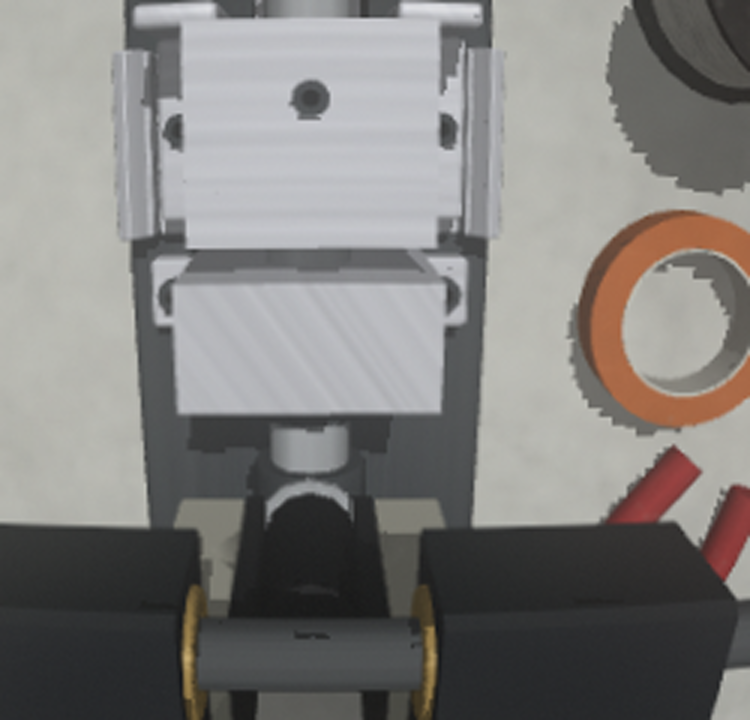

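```bash
python3 -m handwheel '[[-0.1,1,0,0],[-0.1,1,0,0],[-0.1,1,0,0],[-0.1,1,0,0],[-0.1,1,0,0],[-0.08,0.8,0,0],[-0.03,0.3,0,0],[0,0,0,0],[0,0,0,0]]'
python3 - <<'E'
from h import *
f=dict(np.load('pics/wrist4.npz'));crop(f,'wrist4c',150,0,350,140,4)
E
```

```text
t: 14.45
eef_pos: [0.4289, 0.1326, 0.2341]
ee_rot: [3.141, -0.002, -1.462]
force: [3.3, -9.3, 10.5]
width: 0.0173
```

View pics/wrist4c.png

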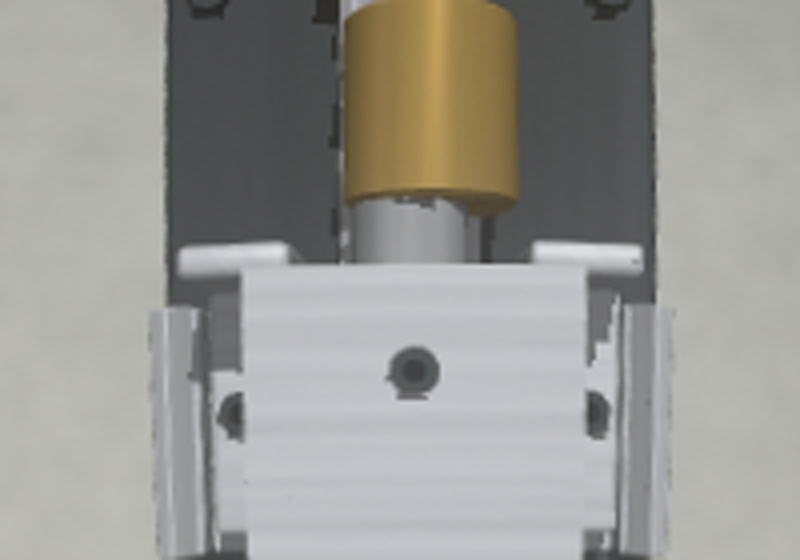

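```bash
python3 -m handwheel '[[0.02,-0.2,0,0],[0,0,0,0],[0,0,0,0],[0,0,0,0],[0,0,5,0],[0,0,2,0]]' 0.4
python3 -m handwheel '[[0.5,-4.5,0,0],[0.5,-4.5,0,0],[0.5,-4.5,0,0],[0.3,-4.3,0,0],[0.2,-4,0,0],[0,0,0,0],[0,0,0,0]]'
python3 - <<'E'
from h import *
f=grab('wrist'); np.savez('pics/wrist5.npz',**f); s=arm.get_state();print(s['eef_pos'],s['ee_rot'],s['t'])
crop(f,'wrist5b',100,0,400,260,2.6)
E
```

```text
t: 15.05
eef_pos: [0.4296, 0.1323, 0.3061]
ee_rot: [-3.14, 0.0, -1.462]
force: [0.6, 0.8, 0.5]
width: 0.0517
t: 15.75
eef_pos: [0.4487, -0.0871, 0.3032]
ee_rot: [3.141, 0.0, -1.465]
force: [1.0, -0.4, -0.4]
width: 0.0525
[ 0.44881653 -0.08628132  0.30331562] [ 3.14132941e+00  7.69417259e-05 -1.46396994e+00] 15.8
```

View pics/wrist5b.png

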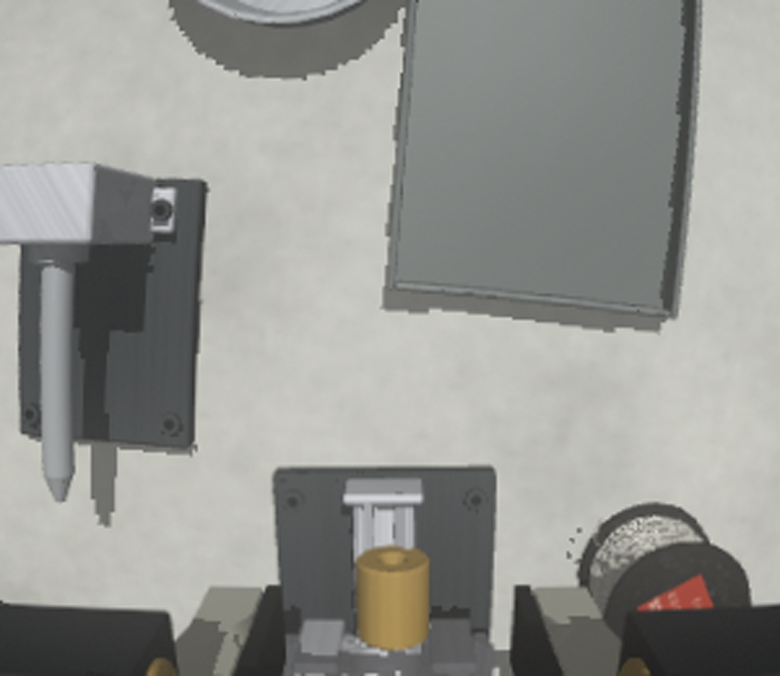

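```bash
python3 - <<'E'
from h import *
f=dict(np.load('pics/wrist5.npz'));crop(f,'wrist5c',225,200,280,255,12)
W=worldf(f);z=W[...,2];X=W[...,0];Y=W[...,1];im=f['image'].astype(int)
m=(z>.03)&(im[...,0]-im[...,2]>50)&(Y<-.02)&(Y>-.1)&(X>.42)&(X<.48)&(z<.055)
p=W[m];r=cv2.minAreaRect((p[:,:2]*1000).astype(np.float32));print(r,p.max(0),p.min(0))
E
```

```text
((445.9574890136719, -50.92418670654297), (23.451190948486328, 30.466365814208984), 6.697840690612793) [ 0.45932014 -0.03583511  0.04951777] [ 0.43298014 -0.06719958  0.0300587 ]
```

View pics/wrist5c.png

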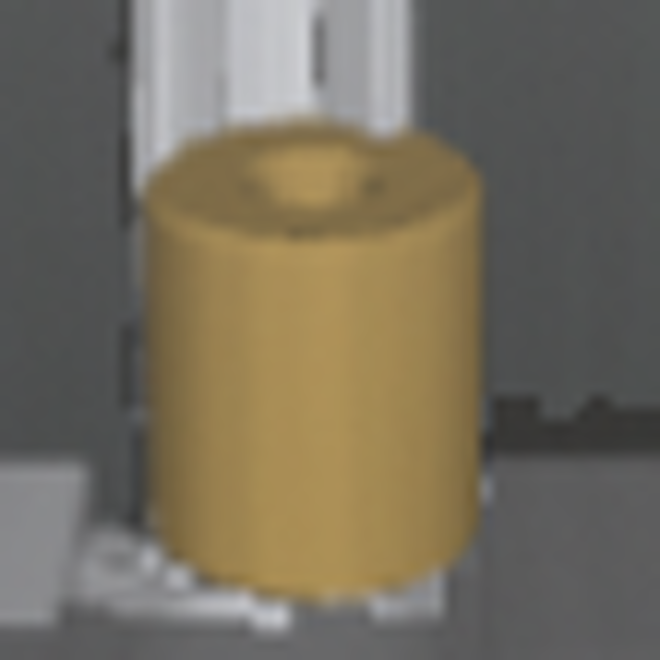

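```bash
python3 -m handwheel '[[-0.26,3.55,-2,0],[0,0,-3,0],[0,0,-3,0],[0,0,-1.3,0],[0,0,0,0],[0,0,0,0]]'
python3 - <<'E'
from h import *
s=arm.get_state();print(s['eef_pos'],s['ee_rot'],s['t'],s['force'])
E
```

```text
t: 16.4
eef_pos: [0.4466, -0.0497, 0.2108]
ee_rot: [3.141, -0.0, -1.461]
force: [0.8, -0.7, 0.2]
width: 0.0526
[ 0.44659104 -0.04970943  0.21076012] [ 3.14136870e+00 -2.37126919e-04 -1.46078037e+00] 16.4 [ 0.75412172 -0.69235119  0.23711471]
```

```bash
python3 -m handwheel '[[0,-0.1,-1.05,0],[0,0,0,0],[0,0,0,0],[0,0,0,0],[0,0,0,0],[0,0,0,0]]' 1 25
python3 -m handwheel '[[0,0,0,0],[0,0,0,0]]'
python3 -m handwheel '[[0,0,1,0],[0,0,3,0],[0,0,4,0],[0,0,0,0],[0,0,0,0]]'
python3 - <<'E'
from h import *
s=arm.get_state();print(s['eef_pos'],s['ee_rot'],s['t'],s['force'])
f=grab('side'); save(f,'d3'); crop(f,'d3b',240,130,340,230,6)
f=grab('wrist'); crop(f,'w6',100,0,400,384,2)
E
```

```text
t: 17.0
eef_pos: [0.447, -0.0516, 0.2004]
ee_rot: [-3.14, 0.0, -1.463]
force: [3.1, -0.7, -0.4]
width: 0.0254
t: 17.2
eef_pos: [0.447, -0.0516, 0.2004]
ee_rot: [-3.14, 0.0, -1.463]
force: [5.0, -2.1, 1.3]
width: 0.0259
t: 17.7
eef_pos: [0.4455, -0.0518, 0.2806]
ee_rot: [-3.141, 0.001, -1.463]
force: [-0.3, 0.0, -0.3]
width: 0.0258
[ 0.44554692 -0.05178535  0.28060807] [-3.14093674e+00  7.55874505e-04 -1.46327735e+00] 17.7 [-0.30531181  0.0193458  -0.31212721]
```

View pics/d3b.png

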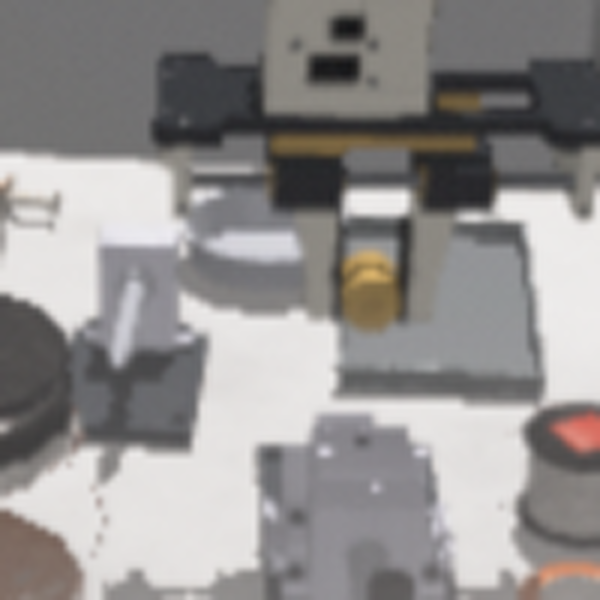

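View pics/w6.png

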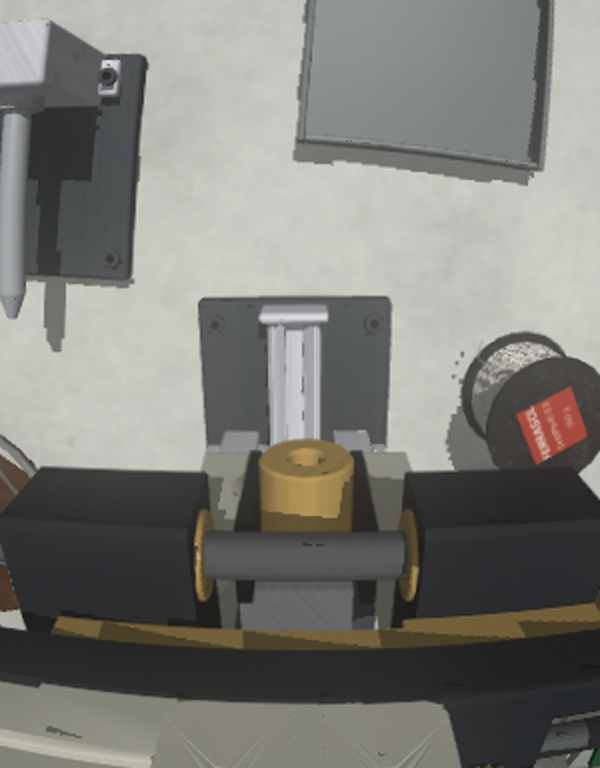

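```bash
python3 - <<'E'
from h import *
im=cv2.imread('pics/w6.png'); cv2.imwrite('pics/w6z.png',cv2.resize(im[430:500,250:365],None,fx=6,fy=6,interpolation=cv2.INTER_CUBIC))
f=grab('scene');W=world(f);z=W[...,2];X=W[...,0];Y=W[...,1]
m=(X>.42)&(X<.65)&(Y<-.2)&(Y>-.4)&(z>.02)&(z<.03)
print('dish',cv2.minEnclosingCircle((W[m][:,:2]*1000).astype(np.float32)),m.sum(), np.median(z[m]))
m=(X>.48)&(X<.56)&(Y<-.25)&(Y>-.33)&(z>.0)&(z<.012); print(np.median(z[m]))
save(f,'s3')
E
```

```text
dish ((507.49432373046875, -291.6107177734375), 47.50282287597656) 130 0.02359104070579201
0.002708805616619474
```

View pics/w6z.png

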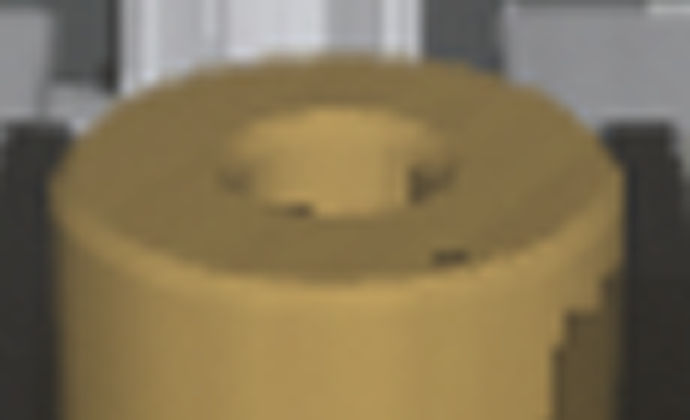

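```bash
python3 - <<'E'
from h import *
f=dict(np.load('pics/wrist2.npz'));crop(f,'w2pot',60,150,200,270,5)
for nm in ['wrist1','wrist2']:
    f=dict(np.load(f'pics/{nm}.npz'));W=worldf(f);z=W[...,2];X=W[...,0];Y=W[...,1];im=f['image'].astype(int)
    m=(X>.5)&(X<.72)&(Y>-.08)&(Y<.2)&(z>.005)&(z<.15)
    for lo,hi in [(.005,.04),(.04,.09),(.09,.12),(.12,.15)]:
        k=m&(z>lo)&(z<hi)
        if k.sum()>10: print(nm,lo,k.sum(),np.percentile(W[k],[.5,99.5],axis=0).round(3).tolist())
E
```

```text
wrist1 0.005 2223 [[0.564, -0.079, 0.006], [0.719, 0.195, 0.038]]
wrist1 0.04 585 [[0.552, -0.022, 0.041], [0.637, 0.172, 0.09]]
wrist1 0.09 2604 [[0.561, -0.009, 0.091], [0.627, 0.17, 0.12]]
wrist1 0.12 9430 [[0.567, -0.006, 0.12], [0.679, 0.144, 0.136]]
wrist2 0.005 2261 [[0.564, -0.078, 0.005], [0.717, 0.084, 0.018]]
wrist2 0.04 277 [[0.552, -0.079, 0.044], [0.678, 0.17, 0.089]]
wrist2 0.09 1411 [[0.566, -0.013, 0.091], [0.662, 0.165, 0.118]]
wrist2 0.12 2693 [[0.576, -0.008, 0.125], [0.673, 0.048, 0.136]]
```

View pics/w2pot.png

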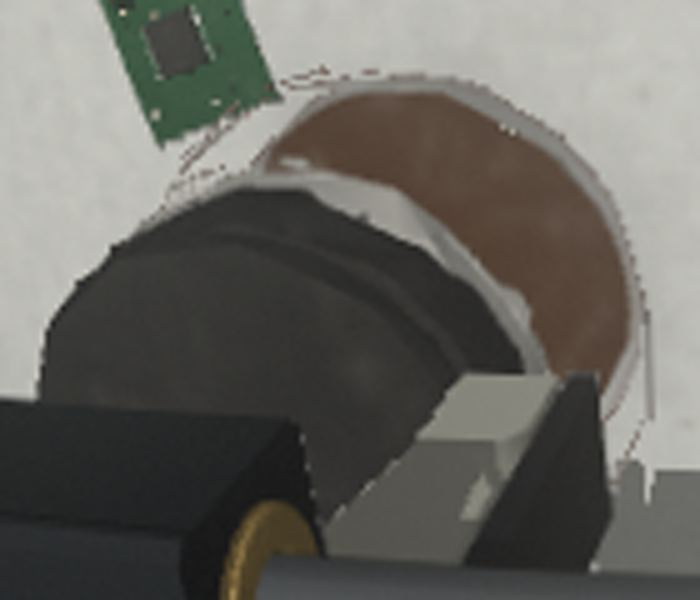

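```bash
python3 -m handwheel '[[3.9,-0.2,0.5,-0.05],[3.9,-0.2,0,-0.048],[3.9,-0.2,0,0],[0,0,0,0],[0,0,0,0]]'
python3 - <<'E'
from h import *
s=arm.get_state();print(s['eef_pos'],s['ee_rot'],s['t'],s['width'])
E
```

```text
t: 18.35
eef_pos: [0.5633, -0.0579, 0.2827]
ee_rot: [3.137, -0.001, -1.562]
force: [-0.3, 0.5, -1.2]
width: 0.0256
[ 0.56325785 -0.05789758  0.28271512] [ 3.13729585e+00 -6.14408653e-04 -1.56168447e+00] 18.35 0.025572454408301665
```

```bash
python3 -m handwheel '[[-0.03,0,-3,0],[0,0,-2.6,0],[0,0,-1.2,0],[0,0,0,0],[0,0,0,0]]'
python3 - <<'E'
from h import *
s=arm.get_state();print(s['eef_pos'],s['ee_rot'],s['t'],s['force'])
f=grab('wrist'); crop(f,'w7',100,0,400,384,2)
E
```

```text
t: 18.85
eef_pos: [0.563, -0.0576, 0.2175]
ee_rot: [-3.142, -0.0, -1.56]
force: [1.1, 1.0, 0.5]
width: 0.0252
[ 0.56301831 -0.0576434   0.21752592] [-3.14157459e+00 -2.98186329e-04 -1.56029976e+00] 18.85 [1.10290619 0.98941752 0.46448574]
```

View pics/w7.png

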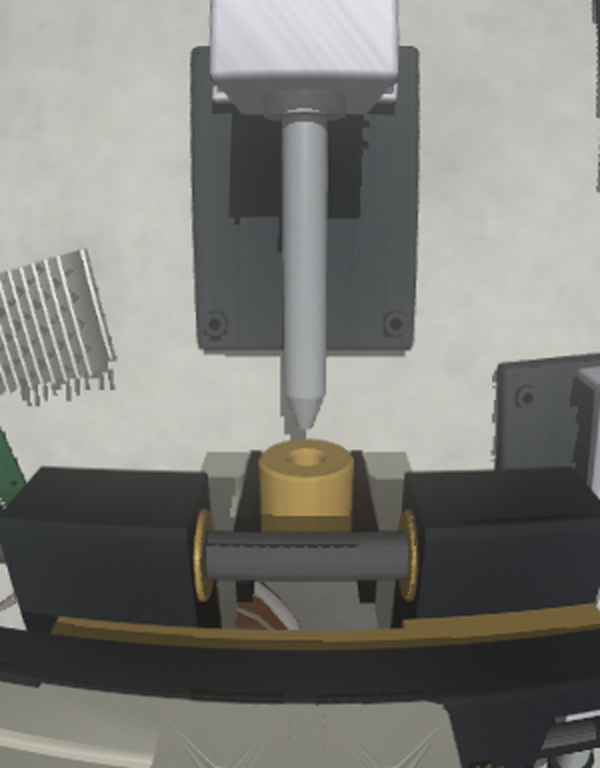

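```bash
python3 -m handwheel '[[0,0,-0.3,0],[0,-0.6,0,0],[0,0,0,0]]'
python3 -m handwheel '[[0,-0.3,0,0],[0,0,0,0]]'
python3 -m handwheel '[[0,-0.3,0,0],[0,0,0,0]]'
python3 -m handwheel '[[0,-0.3,0,0],[0,0,0,0]]'
```

```text
t: 19.2
eef_pos: [0.563, -0.0642, 0.2144]
ee_rot: [-3.141, 0.0, -1.561]
force: [-0.6, 0.4, -0.7]
width: 0.0253
t: 19.4
eef_pos: [0.563, -0.0671, 0.2141]
ee_rot: [-3.141, 0.0, -1.561]
force: [-0.5, 0.1, -1.3]
width: 0.0257
t: 19.6
eef_pos: [0.563, -0.07, 0.2141]
ee_rot: [-3.142, -0.0, -1.561]
force: [-1.1, -0.6, 0.3]
width: 0.0252
t: 19.8
eef_pos: [0.5632, -0.0727, 0.2143]
ee_rot: [-3.141, 0.0, -1.561]
force: [-1.3, 2.2, 2.9]
width: 0.0256
```

```bash
python3 -m handwheel '[[0,-0.2,0,0],[0,0,0,0]]'
python3 -m handwheel '[[0,-0.2,0,0],[0,0,0,0]]'
```

```text
t: 20.0
eef_pos: [0.5633, -0.0742, 0.2145]
ee_rot: [-3.14, 0.001, -1.561]
force: [-2.0, 5.4, 6.8]
width: 0.0256
t: 20.2
eef_pos: [0.5634, -0.0756, 0.2146]
ee_rot: [-3.14, 0.002, -1.561]
force: [-2.7, 10.9, 7.0]
width: 0.0254
```

```bash
python3 -m handwheel '[[0,0.4,0,0],[0,0,0.15,0],[0,-0.2,0,0],[0,0,0,0]]'
python3 -m handwheel '[[0,-0.2,0,0],[0,0,0,0]]'
python3 -m handwheel '[[0,-0.2,0,0],[0,0,0,0]]'
python3 - <<'E'
from h import *
f=grab('wrist'); crop(f,'w8',180,150,320,290,5)
E
```

```text
t: 20.6
eef_pos: [0.5633, -0.0747, 0.2155]
ee_rot: [-3.141, 0.0, -1.561]
force: [0.8, 2.5, 1.8]
width: 0.0257
t: 20.8
eef_pos: [0.5633, -0.0759, 0.2155]
ee_rot: [-3.14, 0.002, -1.561]
force: [-0.1, 10.4, 3.1]
width: 0.0254
t: 21.0
eef_pos: [0.5633, -0.0767, 0.2154]
ee_rot: [-3.14, 0.003, -1.561]
force: [-2.1, 19.5, 2.6]
width: 0.0254
```

View pics/w8.png

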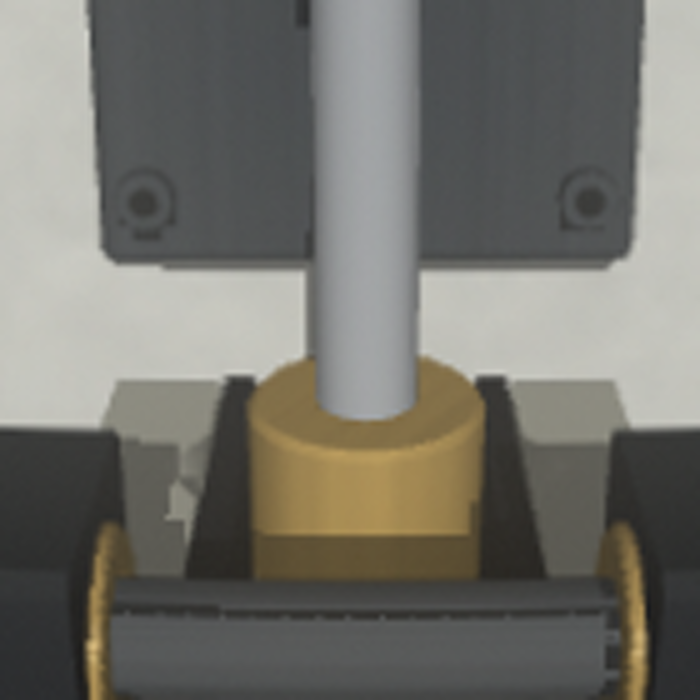

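```bash
python3 -m handwheel '[[0,0.8,0,0],[0,1.1,0,0],[0,0,3,0],[0,0,4,0],[0,-1.5,2,0],[-0.5,-4,0,0],[-0.9,-4.3,0,0],[0,0,0,0],[0,0,0,0]]'
python3 - <<'E'
from h import *
s=arm.get_state();print(s['eef_pos'],s['ee_rot'],s['t'],s['width'])
f=grab('wrist'); crop(f,'w9',0,0,512,384,1.5)
W=worldf(f);z=W[...,2];X=W[...,0];Y=W[...,1]
m=(X>.42)&(X<.65)&(Y<-.2)&(Y>-.4)&(z>.022)&(z<.03)
print('dish',cv2.minEnclosingCircle((W[m][:,:2]*1000).astype(np.float32)),m.sum(), np.median(z[m]))
m=(X>.33)&(X<.48)&(Y<-.12)&(Y>-.4)&(abs(z-.014)<.003)
print('tray',cv2.minAreaRect((W[m][:,:2]*1000).astype(np.float32)))
f=grab('scene');W=world(f);z=W[...,2];X=W[...,0];Y=W[...,1]
m=(X>.42)&(X<.65)&(Y<-.2)&(Y>-.4)&(z>.02)&(z<.03)
print('dish',cv2.minEnclosingCircle((W[m][:,:2]*1000).astype(np.float32)))
E
```

```text
t: 21.95
eef_pos: [0.5484, -0.1587, 0.3051]
ee_rot: [3.141, -0.0, -1.563]
force: [-0.4, 0.5, 0.4]
width: 0.0257
[ 0.54837648 -0.15868285  0.30511433] [ 3.14059024e+00 -2.34979444e-04 -1.56330820e+00] 21.95 0.025697607485310903
dish ((507.6324157714844, -290.4068603515625), 46.780494689941406) 1535 0.025909904805018952
tray ((417.68408203125, -244.45947265625), (122.9319839477539, 176.83961486816406), 2.1348416805267334)
dish ((508.0419921875, -290.6706237792969), 47.71294021606445)
```

View pics/w9.png

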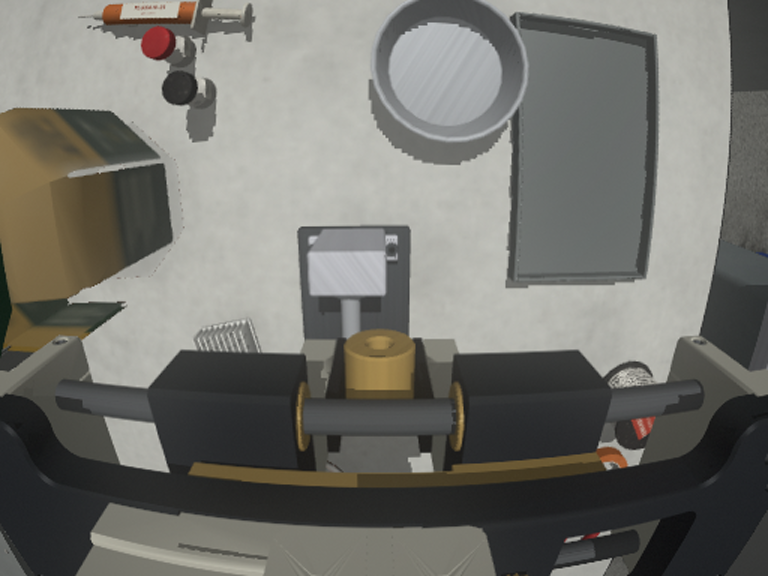

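```bash
python3 -m handwheel '[[-1.4,-4.4,0,0],[-1.4,-4.4,0,0],[-1.3,-4.4,-2,0],[0,0,-4,0],[0,0,-3,0],[0,0,0,0],[0,0,0,0]]'
python3 - <<'E'
from h import *
s=arm.get_state();print(s['eef_pos'],s['ee_rot'],s['t'],s['width'])
f=grab('scene');W=world(f);z=W[...,2];X=W[...,0];Y=W[...,1]
crop(f,'s4',250,190,380,290,6)
E
```

```text
t: 22.75
eef_pos: [0.5087, -0.289, 0.2157]
ee_rot: [3.14, -0.0, -1.559]
force: [1.3, -0.4, 0.4]
width: 0.0257
[ 0.50872609 -0.28898119  0.21566552] [ 3.14032215e+00 -2.24839239e-04 -1.55902077e+00] 22.75 0.025725730789992466
```

View pics/s4.png

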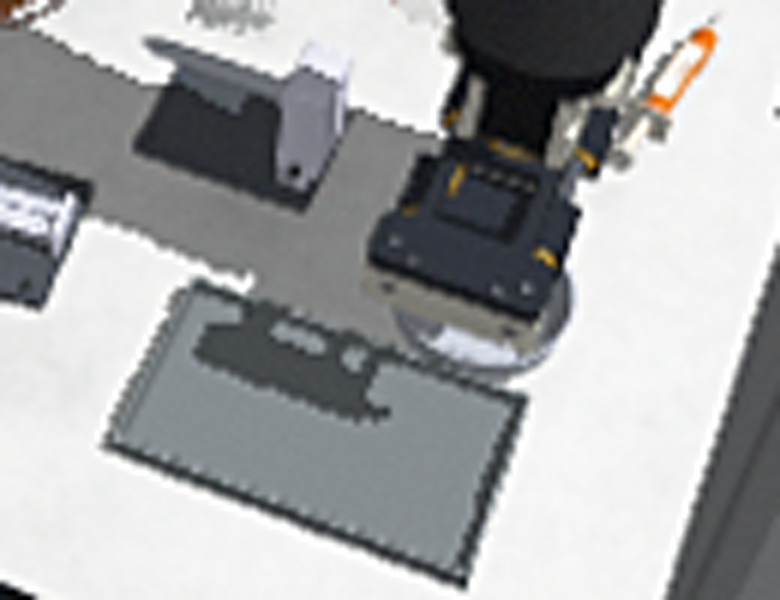

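Above the dish. Lower and open a little.

```bash
python3 -m handwheel '[[-0.1,-0.1,-1.5,0],[0,0,-0.8,0],[0,0,0,0],[0,0,0,0]]'
python3 -m handwheel '[[0,0,0,0],[0,0,0,0],[0,0,0,0],[0,0,0,0]]' 0.62
python3 -m handwheel '[[0,0,3,0],[0,0,4,0],[0,0,4,0],[0,4,0,0],[0,0,0,0]]'
python3 - <<'E'
from h import *
s=arm.get_state();print(s['eef_pos'],s['ee_rot'],s['t'],s['width'])
f=grab('wrist');np.savez('pics/wrist10.npz',**f); crop(f,'w10',100,0,450,250,2)
E
```

```text
t: 23.2
eef_pos: [0.5075, -0.2905, 0.1935]
ee_rot: [-3.141, -0.0, -1.56]
force: [-0.6, -0.2, -1.6]
width: 0.0251
t: 23.6
eef_pos: [0.5071, -0.2907, 0.1928]
ee_rot: [-3.141, -0.0, -1.561]
force: [0.9, 0.2, 0.7]
width: 0.0331
t: 24.1
eef_pos: [0.5069, -0.2486, 0.3042]
ee_rot: [-3.138, 0.0, -1.56]
force: [-0.1, 0.2, -0.2]
width: 0.0332
[ 0.50691394 -0.24859734  0.30421468] [-3.13843023e+00  2.61428723e-04 -1.55995660e+00] 24.1 0.03323983198958832
```

View pics/w10.png

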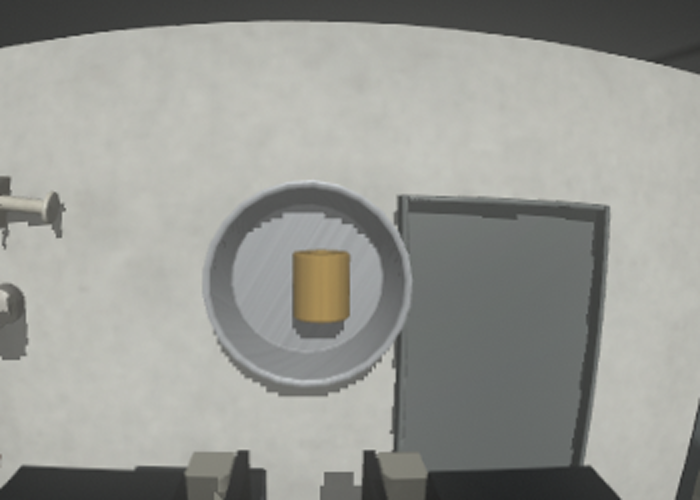

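```bash
python3 - <<'E'
from h import *
f=dict(np.load('pics/wrist10.npz'));W=worldf(f);z=W[...,2];X=W[...,0];Y=W[...,1];im=f['image'].astype(int)
for y in [-.17,-.2,-.23,-.26,-.28,-.3,-.32]:
    k=(abs(Y-y)<.003)&(X>.33)&(X<.48)&(im.max(-1)<150)&(abs(z)<.02)&(im.max(-1)-im.min(-1)<30)
    if k.sum()>5: print(y,np.percentile(X[k],[1,99]).round(4))
k=(X>.38)&(X<.44)&(Y<-.15)&(Y>-.4)&(im.max(-1)<150)&(z<.02)
print(np.percentile(Y[k],[1,99]))
E
```

```text
-0.17 [0.4769 0.4793]
-0.2 [0.3569 0.4614]
-0.23 [0.3575 0.4621]
-0.26 [0.3582 0.4665]
-0.28 [0.3591 0.4732]
-0.3 [0.3601 0.473 ]
-0.32 [0.3605 0.4778]
[-0.33195629 -0.19038059]
```

```bash
python3 -m handwheel '[[-1,4,0,0.05],[-1,4,0,0.048],[-1,4,0,0],[-1,4,0,0],[-1.2,4.4,0,0],[-1.1,4.2,0,0],[0,0,-2.5,0],[0,0,0,0],[0,0,0,0]]' 0.25
python3 - <<'E'
from h import *
s=arm.get_state();print(s['eef_pos'],s['ee_rot'],s['t'],s['width'])
E
```

```text
t: 25.05
eef_pos: [0.4441, -0.005, 0.2773]
ee_rot: [3.14, -0.001, -1.463]
force: [-0.2, -0.5, 0.1]
width: 0.0659
[ 0.44406923 -0.00504514  0.27730176] [ 3.13963672e+00 -9.60484502e-04 -1.46262493e+00] 25.05 0.06586721452749052
```

```bash
python3 -m handwheel '[[0,0,-3,0],[0,0,-3,0],[0,0,-0.75,0],[0,0,0,0]]'
python3 -m handwheel '[[0,0,0,0],[0,0,0,0],[0,0,0,0],[0,0,0,0],[0,0,0,0]]' 1 35
python3 -m handwheel '[[0,0,1,0],[0,0,4,0],[0,0,4,0],[0,-2,0,0],[-0.4,-3.5,0,-0.04],[-0.8,-4,0,-0.04],[-0.8,-4,0,0],[-0.8,-4.2,0,0],[-0.6,-4.2,0,0],[-0.5,-4.2,0,0],[0,-3,0,0],[0,0,0,0],[0,0,0,0]]'
python3 - <<'E'
from h import *
s=arm.get_state();print(s['eef_pos'],s['ee_rot'],s['t'],s['width'])
E
```

```text
t: 25.45
eef_pos: [0.4441, -0.0056, 0.2096]
ee_rot: [3.139, -0.001, -1.464]
force: [0.6, 0.3, 1.0]
width: 0.0658
t: 25.95
eef_pos: [0.4443, -0.0045, 0.2109]
ee_rot: [-3.14, 0.0, -1.462]
force: [-1.9, -0.4, 7.8]
width: 0.0437
t: 27.25
eef_pos: [0.4045, -0.2961, 0.3002]
ee_rot: [3.141, 0.0, -1.545]
force: [-0.1, 0.5, -2.1]
width: 0.0439
[ 0.40445096 -0.29610877  0.30015528] [ 3.14116266e+00  3.27637842e-04 -1.54491248e+00] 27.25 0.04388042590633208
```

```bash
python3 -m handwheel '[[0,-0.1,-4,0],[0,0,-4,0],[0,0,-1.5,0],[0,0,-0.5,0],[0,0,0,0]]'
python3 -m handwheel '[[0,0,-0.1,0],[0,0,0,0]]'
```

```text
t: 27.75
eef_pos: [0.4049, -0.2955, 0.2005]
ee_rot: [3.14, 0.0, -1.541]
force: [0.2, 0.2, -1.9]
width: 0.0435
t: 27.95
eef_pos: [0.4056, -0.2961, 0.1999]
ee_rot: [-3.14, -0.0, -1.542]
force: [0.7, 2.8, 4.3]
width: 0.0439
```

```bash
python3 -m handwheel '[[0,0,0,0],[0,0,0,0],[0,0,3,0],[0,0,4,0],[0,0,3,0],[1,4,0,0],[1,4.8,0,0],[1,4.8,0,0],[0.9,4.8,0,-0.05],[0,4.8,0,-0.05],[0,4.8,0,-0.05],[0,4.8,0,-0.05],[0,4.8,0,0],[0,4.8,0,0],[0,4.8,0,0],[0,4.8,0,0],[0,4.4,-2,0],[0,0,-4,0],[0,0,0,0],[0,0,0,0]]' 0.42
python3 - <<'E'
from h import *
s=arm.get_state();print(s['eef_pos'],s['ee_rot'],s['t'],s['width'])
f=grab('scene');save(f,'s5');crop(f,'s5b',120,140,380,290,3)
E
```

```text
t: 29.95
eef_pos: [0.4439, 0.2669, 0.2388]
ee_rot: [3.141, -0.003, -1.742]
force: [-0.3, -0.4, -0.2]
width: 0.0507
[0.44386871 0.26692955 0.23883478] [ 3.14059820e+00 -2.57711104e-03 -1.74247865e+00] 29.95 0.050675125376750105
```

View pics/s5b.png

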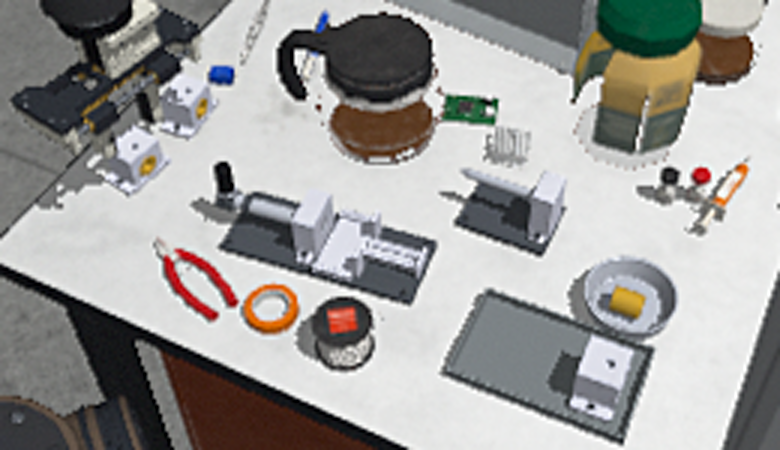

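```bash
python3 -m handwheel '[[0,0.12,0,0],[0,0,0,0],[0,0,-2,0],[0,0,-2.2,0],[0,0,0,0]]' 0.25
python3 -m handwheel '[[0,0,0,0],[0,0,0,0],[0,0,0,0],[0,0,0,0],[0,0,0,0]]' 1 35
python3 -m handwheel '[[0,0,0.5,0],[0,0,2,0],[0,0,3.5,0],[0,-2,4,0],[0,-3.8,1,0.06],[0,-3.8,0,0.07],[0,-3.8,0,0.075],[0,-3.8,0,0.074],[0,-3.8,0,0],[0,-3.8,0,0],[0,-2,0,0],[0,0,0,0],[0,0,0,0],[0,0,0,0]]'
python3 - <<'E'
from h import *
s=arm.get_state();print(s['eef_pos'],s['ee_rot'],s['t'],s['width'])
E
```

```text
t: 30.5
eef_pos: [0.4435, 0.2675, 0.1959]
ee_rot: [3.14, -0.002, -1.744]
force: [-0.1, -1.2, 0.5]
width: 0.0659
t: 31.0
eef_pos: [0.4442, 0.2689, 0.198]
ee_rot: [-3.141, 0.001, -1.742]
force: [-2.0, -0.3, 6.7]
width: 0.0436
t: 32.4
eef_pos: [0.444, 0.0009, 0.3071]
ee_rot: [-3.141, 0.0, -1.464]
force: [-0.5, 0.0, -1.9]
width: 0.0441
[0.44399224 0.00092973 0.30711535] [-3.14136580e+00  1.84894986e-04 -1.46355877e+00] 32.4 0.04408962640945388
```

```bash
python3 -m handwheel '[[0,-0.28,-3,0],[0,0,-3,0],[0,0,-1.5,0],[0,0,0,0],[0,0,0,0]]'
python3 -m handwheel '[[0,0,-0.8,0],[0,0,-0.6,0],[0,0,0,0]]'
```

```text
t: 32.9
eef_pos: [0.4444, -0.0015, 0.2323]
ee_rot: [3.141, -0.0, -1.462]
force: [0.4, -0.6, -1.2]
width: 0.0441
t: 33.2
eef_pos: [0.4437, -0.0023, 0.2176]
ee_rot: [3.141, -0.0, -1.464]
force: [-0.8, 0.6, -2.2]
width: 0.0438
```

```bash
python3 -m handwheel '[[0,0,-0.4,0],[0,0,-0.2,0],[0,0,0,0]]'
python3 -m handwheel '[[0,0,-0.15,0],[0,0,0,0]]'
```

```text
t: 33.5
eef_pos: [0.4441, -0.0023, 0.2121]
ee_rot: [-3.141, -0.0, -1.464]
force: [0.1, 0.3, -2.8]
width: 0.0439
t: 33.7
eef_pos: [0.4441, -0.0022, 0.2119]
ee_rot: [-3.141, -0.0, -1.463]
force: [-8.3, 1.1, 23.3]
width: 0.0436
```

Seated. Release, go to the handle, push through, draw back.

```bash
python3 -m handwheel '[[0,0,0.1,0],[0,0,0,0],[0,0,0,0],[0,0,2.8,0],[0,0,3,0],[0,0,3,0]]' 0.3
python3 -m handwheel '[[-0.5,4.4,0,0],[-0.5,4.5,0,0],[-0.5,4.5,0,0],[0,0,-2,0],[0,0,-2.5,0],[0,0,-2.2,0],[0,0,0,0],[0,0,0,0]]' 0.55
python3 -m handwheel '[[0,0,0,0],[0,0,0,0],[0,0,0,0],[0,0,0,0],[0,0,0,0]]' 1 40
python3 - <<'E'
from h import *
s=arm.get_state();print(s['eef_pos'],s['ee_rot'],s['t'],s['width'])
E
```

```text
t: 34.3
eef_pos: [0.4439, -0.0023, 0.3002]
ee_rot: [3.14, -0.0, -1.464]
force: [0.8, -0.1, 0.2]
width: 0.0608
t: 35.1
eef_pos: [0.4291, 0.1318, 0.2325]
ee_rot: [3.141, -0.001, -1.464]
force: [-0.3, 0.6, 0.7]
width: 0.0393
t: 35.6
eef_pos: [0.429, 0.1317, 0.2332]
ee_rot: [-3.141, 0.0, -1.464]
force: [-3.1, -0.4, 5.7]
width: 0.0171
[0.42900331 0.13171175 0.23316966] [-3.14099712e+00  4.19606901e-04 -1.46392030e+00] 35.6 0.017131518827271253
```

```bash
python3 -m handwheel '[[0.1,-1,0,0],[0.1,-1,0,0],[0.1,-1,0,0],[0.1,-1,0,0],[0.1,-0.9,0,0],[0.08,-0.8,0,0],[0.03,-0.15,0,0],[0,0,0,0],[0,0,0,0]]'
python3 -m handwheel '[[-0.1,1,0,0],[-0.1,1,0,0],[-0.1,1,0,0],[-0.1,1,0,0],[-0.1,1,0,0],[-0.1,0.95,0,0],[0,0,0,0],[0,0,0,0]]'
```

```text
t: 36.5
eef_pos: [0.4354, 0.0738, 0.2332]
ee_rot: [-3.14, 0.002, -1.464]
force: [-4.5, 8.2, 7.6]
width: 0.0171
t: 37.3
eef_pos: [0.4291, 0.1321, 0.2331]
ee_rot: [3.141, -0.001, -1.463]
force: [-3.0, -2.0, 10.5]
width: 0.017
```

```bash
python3 -m handwheel '[[-0.01,0.15,0,0],[0,0,0,0]]'
python3 -m handwheel '[[0.01,-0.15,0,0],[0,0,0,0],[0,0,0,0],[0,0,0,0],[0,0,5,0],[0,0,2,0]]' 0.4
python3 -m handwheel '[[0.5,-4.5,0,0],[0.5,-4.5,0,0],[0.5,-4.5,0,0],[0.3,-4.3,0,0],[0.2,-4,0,0],[0,0,0,0],[0,0,0,0]]'
python3 - <<'E'
from h import *
f=grab('wrist'); np.savez('pics/wrist11.npz',**f); s=arm.get_state();print(s['eef_pos'],s['ee_rot'],s['t'])
crop(f,'w11',210,180,290,260,8)
W=worldf(f);z=W[...,2];X=W[...,0];Y=W[...,1];im=f['image'].astype(int)
m=(z>.03)&(im[...,0]-im[...,2]>50)&(Y<-.02)&(Y>-.1)&(X>.42)&(X<.48)&(z<.055)
p=W[m];r=cv2.minAreaRect((p[:,:2]*1000).astype(np.float32));print(r,p.max(0),p.min(0))
E
```

```text
t: 37.5
eef_pos: [0.4291, 0.1326, 0.2331]
ee_rot: [3.141, -0.003, -1.463]
force: [2.0, -11.2, 10.7]
width: 0.017
t: 38.1
eef_pos: [0.4298, 0.1333, 0.3051]
ee_rot: [-3.139, 0.001, -1.463]
force: [0.7, 0.9, -0.0]
width: 0.0521
t: 38.8
eef_pos: [0.449, -0.0861, 0.3023]
ee_rot: [3.141, 0.0, -1.466]
force: [-0.1, 0.9, -0.1]
width: 0.0529
[ 0.44907923 -0.08529283  0.30236445] [ 3.14146298e+00  6.76222957e-05 -1.46481138e+00] 38.85
((449.2472229003906, -50.754119873046875), (23.526090621948242, 30.66523551940918), 6.463140487670898) [ 0.46235419 -0.03580716  0.05107187] [ 0.43617416 -0.06688472  0.03006309]
```

View pics/w11.png

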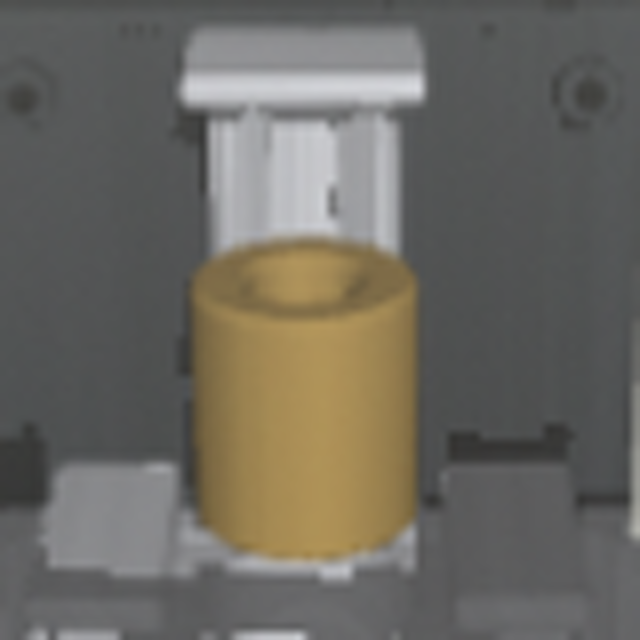

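```bash
python3 -m handwheel '[[0.06,3.15,-2,0],[0,0,-3,0],[0,0,-3,0],[0,0,-2.2,0],[0,0,0,0],[0,0,0,0]]'
python3 -m handwheel '[[0,0,0,0],[0,0,0,0],[0,0,0,0],[0,0,0,0],[0,0,0,0],[0,0,0,0]]' 1 25
python3 -m handwheel '[[0,0,1,0],[0,0,3,0],[0,0,4,0],[0,0,0,0],[0,0,0,0]]'
python3 - <<'E'
from h import *
s=arm.get_state();print(s['eef_pos'],s['ee_rot'],s['t'],s['width'])
f=grab('wrist'); crop(f,'w12',210,190,290,290,7)
E
```

```text
t: 39.45
eef_pos: [0.45, -0.0528, 0.2008]
ee_rot: [3.141, -0.0, -1.462]
force: [0.4, -0.3, 0.7]
width: 0.0525
t: 40.05
eef_pos: [0.4499, -0.0538, 0.2009]
ee_rot: [-3.141, 0.0, -1.464]
force: [-0.3, 0.3, 5.1]
width: 0.0253
t: 40.55
eef_pos: [0.4497, -0.0537, 0.2817]
ee_rot: [-3.139, 0.001, -1.464]
force: [0.7, -0.4, -2.0]
width: 0.0249
[ 0.44968909 -0.05373845  0.28173285] [-3.13891920e+00  7.78241023e-04 -1.46407269e+00] 40.55 0.02492864773431887
```

View pics/w12.png

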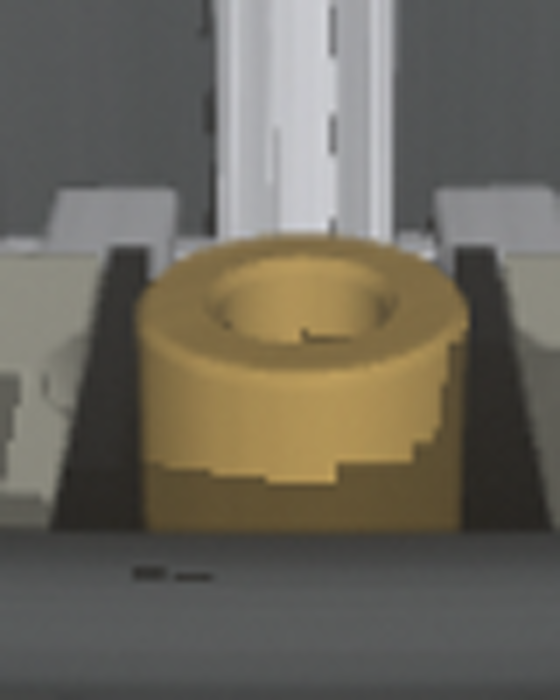

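```bash
python3 -m handwheel '[[3.8,-0.2,0.5,-0.05],[3.8,-0.2,0,-0.047],[3.75,-0.2,0,0],[0,0,0,0],[0,0,0,0]]'
python3 -m handwheel '[[0,0,-3,0],[0,0,-2.6,0],[0,0,-1.2,0],[0,0,0,0],[0,0,0,0]]'
python3 - <<'E'
from h import *
s=arm.get_state();print(s['eef_pos'],s['ee_rot'],s['t'],s['width'])
f=grab('wrist'); crop(f,'w13',180,120,320,290,4)
E
```

```text
t: 41.1
eef_pos: [0.5631, -0.0599, 0.2833]
ee_rot: [3.138, -0.001, -1.562]
force: [-0.9, -0.7, -1.1]
width: 0.0251
t: 41.6
eef_pos: [0.5632, -0.0597, 0.218]
ee_rot: [3.142, -0.0, -1.56]
force: [0.2, -0.6, -0.2]
width: 0.0251
[ 0.5632232  -0.05970031  0.21801023] [ 3.14156535e+00 -3.24000225e-04 -1.56026924e+00] 41.6 0.025100282792214716
```

View pics/w13.png

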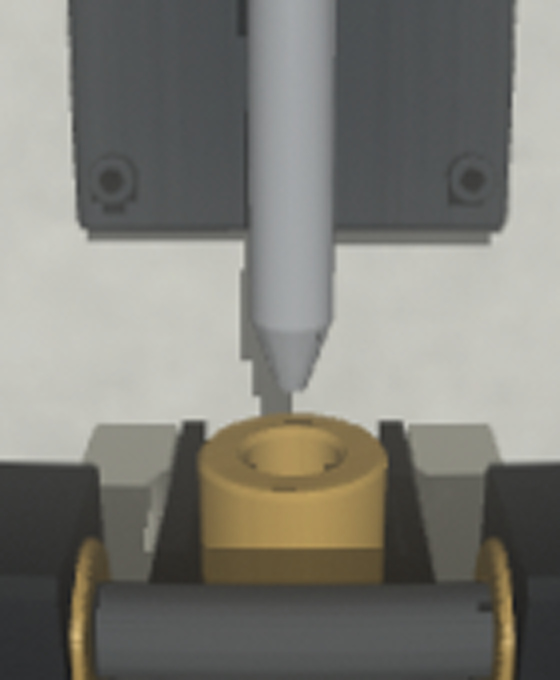

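```bash
python3 -m handwheel '[[0,0,-0.28,0],[0,-0.8,0,0],[0,-0.8,0,0],[0,-0.6,0,0],[0,0,0,0]]'
python3 -m handwheel '[[0,-0.5,0,0],[0,0,0,0]]'
python3 -m handwheel '[[0.02,-1,0,0],[0,0,0,0]]'
```

```text
t: 42.15
eef_pos: [0.5631, -0.0828, 0.2148]
ee_rot: [-3.141, -0.0, -1.562]
force: [-0.1, -0.2, -0.7]
width: 0.0248
t: 42.35
eef_pos: [0.5631, -0.0872, 0.2147]
ee_rot: [3.142, -0.0, -1.561]
force: [1.3, 0.4, -1.2]
width: 0.0249
t: 42.55
eef_pos: [0.5633, -0.0975, 0.2146]
ee_rot: [3.141, -0.0, -1.561]
force: [0.1, 0.0, -0.3]
width: 0.0254
```

Free on the pin. Continue to the collar.

```bash
python3 -m handwheel '[[0.01,-1,0,0],[0.01,-1,0,0],[0.01,-1,0,0],[0.01,-1,0,0],[0,-0.5,0,0],[0,0,0,0]]'
python3 -m handwheel '[[0,-0.3,0,0],[0,0,0,0]]'
python3 -m handwheel '[[0,-0.2,0,0],[0,0,0,0]]'
```

```text
t: 43.15
eef_pos: [0.5637, -0.1427, 0.2146]
ee_rot: [3.141, -0.0, -1.562]
force: [-0.9, -0.0, -0.6]
width: 0.0249
t: 43.35
eef_pos: [0.5638, -0.1448, 0.2147]
ee_rot: [-3.142, -0.0, -1.561]
force: [0.3, 0.5, 0.4]
width: 0.0252
t: 43.55
eef_pos: [0.5638, -0.1467, 0.2147]
ee_rot: [-3.142, -0.0, -1.56]
force: [0.6, -0.1, -1.7]
width: 0.025
```

```bash
python3 -m handwheel '[[0,-0.2,0,0],[0,0,0,0]]'
python3 -m handwheel '[[0,-0.2,0,0],[0,0,0,0]]'
python3 -m handwheel '[[0,-0.2,0,0],[0,0,0,0]]'
```

```text
t: 43.75
eef_pos: [0.5638, -0.1482, 0.2147]
ee_rot: [-3.141, 0.001, -1.561]
force: [-0.9, 5.0, 0.8]
width: 0.0255
t: 43.95
eef_pos: [0.5638, -0.1487, 0.2147]
ee_rot: [-3.141, 0.003, -1.561]
force: [-2.2, 17.5, 2.4]
width: 0.025
t: 44.15
eef_pos: [0.5637, -0.1493, 0.2147]
ee_rot: [-3.141, 0.005, -1.561]
force: [-3.3, 26.9, 6.0]
width: 0.0252
```

```bash
python3 -m handwheel '[[0,0.4,0,0],[0,0,0,0]]'
python3 -m handwheel '[[0,0,0,0],[0,0,0,0],[0,0,0,0],[0,0,0,0],[0,0,3,0],[0,0,4,0],[0,0,2,0],[0,4,0,0],[0,0,0,0],[0,0,0,0]]' 0.5
python3 - <<'E'
from h import *
s=arm.get_state();print(s['eef_pos'],s['ee_rot'],s['t'],s['width'])
f=grab('wrist'); crop(f,'w14',100,50,400,270,2.5)
f=grab('scene');W=world(f);z=W[...,2];X=W[...,0];Y=W[...,1]
m=(X>.42)&(X<.65)&(Y<-.2)&(Y>-.4)&(z>.02)&(z<.03)
print('dish',cv2.minEnclosingCircle((W[m][:,:2]*1000).astype(np.float32)))
E
```

```text
t: 44.35
eef_pos: [0.564, -0.1481, 0.2148]
ee_rot: [-3.141, 0.0, -1.56]
force: [-0.0, 4.3, 0.8]
width: 0.0251
t: 45.35
eef_pos: [0.5637, -0.1083, 0.3049]
ee_rot: [-3.141, 0.0, -1.56]
force: [0.3, 0.2, -0.4]
width: 0.0439
[ 0.56368696 -0.10834799  0.30487157] [-3.14134904e+00  7.17772912e-05 -1.55964131e+00] 45.35 0.04392826141729098
dish ((486.1825256347656, -297.008544921875), 66.72209167480469)
```

View pics/w14.png

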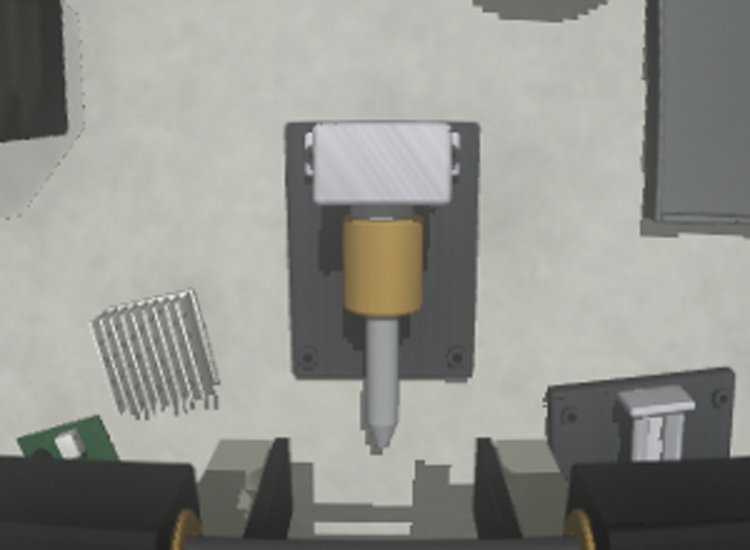

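```bash
python3 -m handwheel '[[-3,2.6,0,0.05],[-3,2.6,0,0.047],[-3,2.6,0,0],[-2.96,2.55,0,0],[0,0,-3,0],[0,0,0,0],[0,0,0,0]]' 0.25
python3 -m handwheel '[[0,0,-3,0],[0,0,-3,0],[0,0,-0.4,0],[0,0,0,0]]'
python3 -m handwheel '[[0,0,0,0],[0,0,0,0],[0,0,0,0],[0,0,0,0],[0,0,0,0]]' 1 35
```

```text
t: 46.15
eef_pos: [0.4445, -0.0057, 0.2747]
ee_rot: [3.14, -0.001, -1.464]
force: [0.7, -0.1, -0.3]
width: 0.0656
t: 46.55
eef_pos: [0.4448, -0.0057, 0.2107]
ee_rot: [3.14, -0.001, -1.465]
force: [0.5, 0.3, 0.8]
width: 0.0658
t: 47.05
eef_pos: [0.4445, -0.0051, 0.2116]
ee_rot: [-3.14, 0.0, -1.463]
force: [-1.9, 1.2, 7.2]
width: 0.0438
```

```bash
python3 -m handwheel '[[0,0,1,0],[0,0,4,0],[0,0,4,0],[-0.3,-2.5,0,0],[-0.6,-4,0,-0.04],[-0.8,-4,0,-0.038],[-0.8,-4.2,0,0],[-0.8,-4.2,0,0],[-0.8,-4,0,0],[0,-1,0,0],[0,0,0,0],[0,0,0,0],[0,0,0,0]]'
python3 - <<'E'
from h import *
s=arm.get_state();print(s['eef_pos'],s['ee_rot'],s['t'],s['width'])
f=grab('scene');crop(f,'s6',250,190,380,290,6)
f=grab('wrist');crop(f,'w15',150,0,450,280,2.5)
E
```

```text
t: 48.35
eef_pos: [0.4033, -0.2434, 0.3009]
ee_rot: [-3.141, 0.0, -1.541]
force: [1.2, -0.4, -1.2]
width: 0.0437
[ 0.40332072 -0.24340819  0.30090136] [-3.14137566e+00  1.33793238e-04 -1.54076772e+00] 48.35 0.043688592356499516
```

View pics/w15.png

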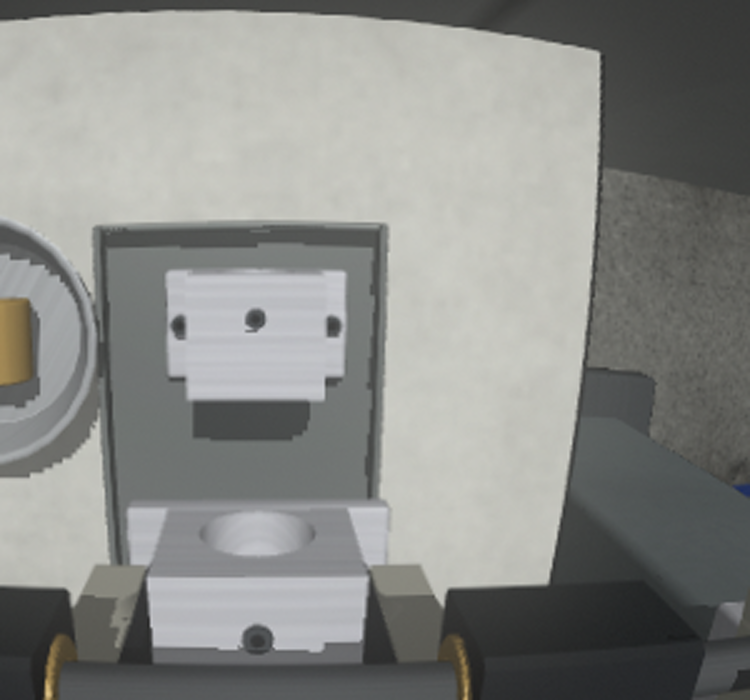

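Good: held block empty, first block well placed. Lower it.

```bash
python3 -m handwheel '[[0,-0.1,-4,0],[0,0,-4,0],[0,0,-1.4,0],[0,0,-0.4,0],[0,0,0,0]]'
python3 -m handwheel '[[0,0,-0.2,0],[0,0,0,0]]'
```

```text
t: 48.95
eef_pos: [0.4036, -0.2448, 0.2026]
ee_rot: [3.141, -0.0, -1.54]
force: [0.6, -0.2, -0.8]
width: 0.0439
t: 49.15
eef_pos: [0.4037, -0.2452, 0.2016]
ee_rot: [-3.14, -0.0, -1.541]
force: [0.4, 0.0, -1.1]
width: 0.0437
```

```bash
python3 -m handwheel '[[0,0,-0.15,0],[0,0,0,0]]'
python3 -m handwheel '[[0,0,-0.1,0],[0,0,0,0]]'
```

```text
t: 49.35
eef_pos: [0.4037, -0.2453, 0.2006]
ee_rot: [-3.14, -0.001, -1.541]
force: [-1.9, 3.1, 8.9]
width: 0.0437
t: 49.55
eef_pos: [0.4037, -0.2452, 0.2006]
ee_rot: [-3.139, -0.001, -1.541]
force: [-5.2, 6.7, 24.4]
width: 0.0439
```

```bash
python3 -m handwheel '[[0,0,0.1,0],[0,0,0,0],[0,0,0,0],[0,0,3,0],[0,0,4,0],[0,0,3,0],[1,4,0,0],[1,4.8,0,0],[1,4.8,0,0],[0.9,4.8,0,0.02],[0,4.8,0,0.018],[0,4.8,0,0],[0,4.8,0,0],[0,4.8,0,0],[0,4.8,0,0],[0,4.6,0,0],[2,4.1,0,0],[4,0,0,0],[4,0,0,0],[0,0,0,0]]' 0.42
python3 -m handwheel '[[0,0,-3,0],[0,0,-3,0],[0,0,0,0],[0,0,0,0]]' 0.25
python3 - <<'E'
from h import *
s=arm.get_state();print(s['eef_pos'],s['ee_rot'],s['t'],s['width'])
E
```

```text
t: 51.55
eef_pos: [0.5457, 0.2665, 0.298]
ee_rot: [-3.141, -0.001, -1.504]
force: [-0.8, -0.8, -0.6]
width: 0.0509
t: 51.95
eef_pos: [0.5422, 0.2657, 0.2392]
ee_rot: [3.141, -0.001, -1.504]
force: [0.5, 0.9, -0.1]
width: 0.0653
[0.54219447 0.2656552  0.23921072] [ 3.14065750e+00 -1.28766243e-03 -1.50356471e+00] 51.95 0.06526395037741978
```

```bash
python3 -m handwheel '[[0,0,-2,0],[0,0,-2.2,0],[0,0,0,0]]'
python3 -m handwheel '[[0,0,0,0],[0,0,0,0],[0,0,0,0],[0,0,0,0],[0,0,0,0]]' 1 35
python3 -m handwheel '[[0,0,0.5,0],[0,0,2,0],[0,0,3.5,0],[0,0,4.2,0],[-3,-0.5,0,0],[-3,-3.5,0,0.04],[-3,-3.5,0,0],[-0.9,-4,0,0],[0,-4,0,0],[0,-4,0,0],[0,-4,0,0],[0,-3.2,0,0],[0,0,0,0],[0,0,0,0],[0,0,0,0]]'
python3 - <<'E'
from h import *
s=arm.get_state();print(s['eef_pos'],s['ee_rot'],s['t'],s['width'])
E
```

```text
t: 52.25
eef_pos: [0.5418, 0.2655, 0.1966]
ee_rot: [3.14, -0.001, -1.504]
force: [0.1, -0.6, 0.4]
width: 0.0654
t: 52.75
eef_pos: [0.5425, 0.2661, 0.1986]
ee_rot: [-3.14, 0.001, -1.503]
force: [-1.8, 0.4, 6.6]
width: 0.0436
t: 54.25
eef_pos: [0.4432, -0.0009, 0.2993]
ee_rot: [-3.141, 0.0, -1.464]
force: [1.0, 0.5, -2.4]
width: 0.0436
[ 0.44322766 -0.0009324   0.2993051 ] [-3.14136943e+00  1.72278621e-04 -1.46377208e+00] 54.25 0.04359398691779943
```

```bash
python3 -m handwheel '[[0.07,-0.12,-3,0],[0,0,-3,0],[0,0,-1,0],[0,0,0,0]]'
python3 -m handwheel '[[0,0,-0.8,0],[0,0,-0.6,0],[0,0,0,0]]'
python3 -m handwheel '[[0,0,-0.4,0],[0,0,0,0]]'
```

```text
t: 54.65
eef_pos: [0.4436, -0.0019, 0.2281]
ee_rot: [3.138, -0.001, -1.463]
force: [0.3, 0.0, -1.8]
width: 0.0439
t: 54.95
eef_pos: [0.4439, -0.0024, 0.2151]
ee_rot: [3.142, 0.0, -1.464]
force: [-0.5, 0.8, -3.6]
width: 0.0439
t: 55.15
eef_pos: [0.4443, -0.0024, 0.2121]
ee_rot: [-3.14, -0.0, -1.463]
force: [-1.4, -0.4, 5.9]
width: 0.0441
```

```bash
python3 -m handwheel '[[0,0,-0.05,0],[0,0,0,0],[0,0,0,0],[0,0,2.8,0],[0,0,3,0],[0,0,3,0]]' 0.3
python3 -m handwheel '[[-0.5,4.4,0,0],[-0.5,4.5,0,0],[-0.5,4.5,0,0],[0,0,-2,0],[0,0,-2.5,0],[0,0,-2.2,0],[0,0,0,0],[0,0,0,0]]' 0.55
python3 -m handwheel '[[0,0,0,0],[0,0,0,0],[0,0,0,0],[0,0,0,0],[0,0,0,0]]' 1 40
python3 -m handwheel '[[0.1,-1,0,0],[0.1,-1,0,0],[0.1,-1,0,0],[0.1,-1,0,0],[0.1,-0.9,0,0],[0.08,-0.8,0,0],[0.03,-0.15,0,0],[0,0,0,0],[0,0,0,0]]'
python3 -m handwheel '[[-0.1,1,0,0],[-0.1,1,0,0],[-0.1,1,0,0],[-0.1,1,0,0],[-0.1,1,0,0],[-0.1,0.95,0,0],[0,0.1,0,0],[0,0,0,0],[0,0,0,0]]'
```

```text
t: 55.75
eef_pos: [0.4438, -0.0025, 0.2997]
ee_rot: [3.141, -0.0, -1.464]
force: [1.1, 0.5, -0.8]
width: 0.0613
t: 56.55
eef_pos: [0.429, 0.1316, 0.2319]
ee_rot: [3.141, -0.001, -1.464]
force: [-0.2, 0.3, 1.1]
width: 0.0398
t: 57.05
eef_pos: [0.429, 0.1316, 0.2323]
ee_rot: [-3.141, 0.0, -1.464]
force: [-2.7, 0.2, 6.4]
width: 0.0176
t: 57.95
eef_pos: [0.4354, 0.0736, 0.2324]
ee_rot: [-3.14, 0.002, -1.464]
force: [-5.0, 7.0, 7.3]
width: 0.0168
t: 58.85
eef_pos: [0.4291, 0.1323, 0.2323]
ee_rot: [3.141, -0.002, -1.463]
force: [0.2, -8.0, 10.9]
width: 0.0172
```

```bash
python3 -m handwheel '[[0.01,-0.12,0,0],[0,0,0,0],[0,0,0,0],[0,0,0,0],[0,0,5,0],[0,0,2,0]]' 0.4
python3 -m handwheel '[[0.5,-4.5,0,0],[0.5,-4.5,0,0],[0.5,-4.5,0,0],[0.3,-4.3,0,0],[0.2,-4,0,0],[0,0,0,0],[0,0,0,0]]'
python3 - <<'E'
from h import *
f=grab('wrist'); np.savez('pics/wrist16.npz',**f); s=arm.get_state();print(s['eef_pos'],s['ee_rot'],s['t'])
crop(f,'w16',210,180,290,260,8)
W=worldf(f);z=W[...,2];X=W[...,0];Y=W[...,1];im=f['image'].astype(int)
m=(z>.03)&(im[...,0]-im[...,2]>50)&(Y<-.02)&(Y>-.1)&(X>.42)&(X<.48)&(z<.055)
p=W[m];r=cv2.minAreaRect((p[:,:2]*1000).astype(np.float32));print(r,p.max(0),p.min(0))
E
```

```text
t: 59.45
eef_pos: [0.4298, 0.1329, 0.3043]
ee_rot: [-3.14, 0.0, -1.463]
force: [0.2, -0.3, 0.3]
width: 0.0523
t: 60.15
eef_pos: [0.4489, -0.0865, 0.3015]
ee_rot: [3.141, 0.0, -1.466]
force: [0.8, -0.2, 0.5]
width: 0.0525
[ 0.44902984 -0.08573642  0.30151863] [ 3.14134754e+00  7.67194007e-05 -1.46490967e+00] 60.2
((452.5182800292969, -50.55680465698242), (23.44098663330078, 30.29473304748535), 7.042484760284424) [ 0.46586557 -0.03511821  0.04987907] [ 0.43972348 -0.06691361  0.03003076]
```

View pics/w16.png

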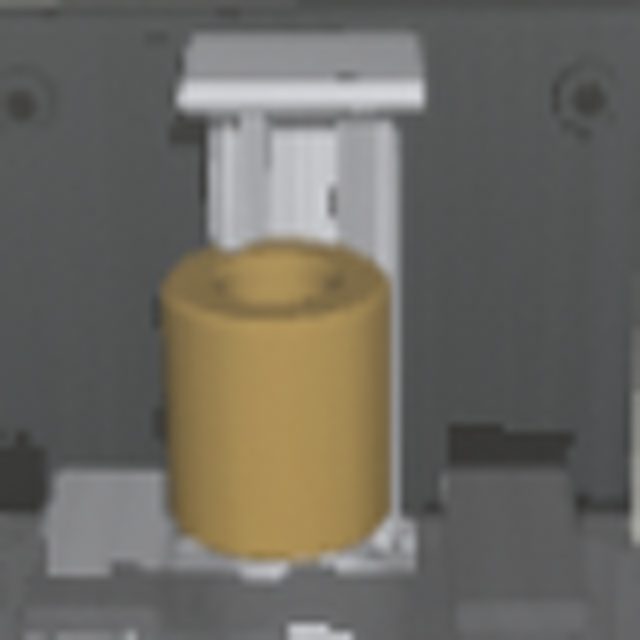

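```bash
python3 -m handwheel '[[0.4,3.15,-2,0],[0,0,-3,0],[0,0,-3,0],[0,0,-2.1,0],[0,0,0,0],[0,0,0,0]]'
python3 -m handwheel '[[0,0,0,0],[0,0,0,0],[0,0,0,0],[0,0,0,0],[0,0,0,0],[0,0,0,0]]' 1 25
python3 -m handwheel '[[0,0,1,0],[0,0,3,0],[0,0,4,0],[0,0,0,0],[0,0,0,0]]'
python3 - <<'E'
from h import *
s=arm.get_state();print(s['eef_pos'],s['ee_rot'],s['t'],s['width'])
f=grab('wrist'); crop(f,'w17',210,190,290,290,7)
E
```

```text
t: 60.8
eef_pos: [0.4534, -0.0531, 0.2009]
ee_rot: [3.141, -0.0, -1.462]
force: [0.6, 0.0, 0.8]
width: 0.0528
t: 61.4
eef_pos: [0.4527, -0.0543, 0.2012]
ee_rot: [3.141, 0.0, -1.464]
force: [-3.9, 2.1, 8.6]
width: 0.0262
t: 61.9
eef_pos: [0.4533, -0.0542, 0.2822]
ee_rot: [-3.138, 0.001, -1.464]
force: [-0.4, 0.6, -1.6]
width: 0.0253
[ 0.45327761 -0.05417381  0.28216845] [-3.13811019e+00  8.00024611e-04 -1.46407915e+00] 61.9 0.025278813670190525
```

View pics/w17.png

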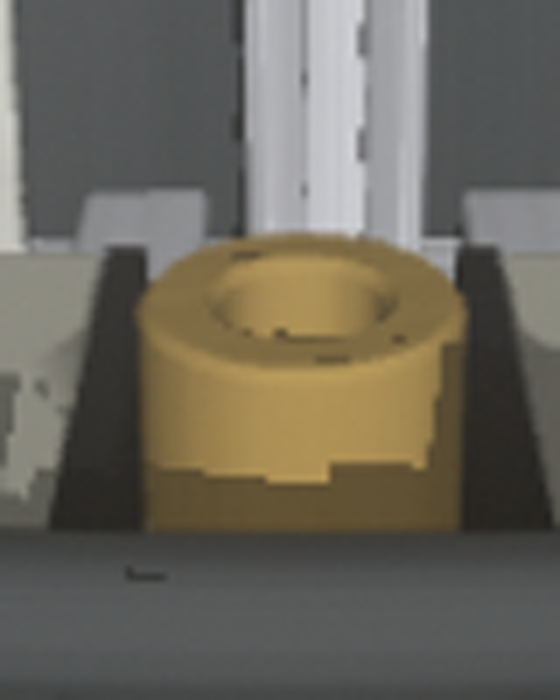

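```bash
python3 -m handwheel '[[3.7,-0.2,0.5,-0.05],[3.7,-0.2,0,-0.047],[3.6,-0.2,0,0],[0,0,0,0],[0,0,0,0]]'
python3 -m handwheel '[[0,0,-3,0],[0,0,-2.6,0],[0,0,-1.2,0],[0,0,0,0],[0,0,0,0]]'
python3 - <<'E'
from h import *
s=arm.get_state();print(s['eef_pos'],s['ee_rot'],s['t'],s['width'])
f=grab('wrist'); crop(f,'w18',180,120,320,290,4)
E
```

```text
t: 62.45
eef_pos: [0.563, -0.0604, 0.2836]
ee_rot: [3.138, -0.0, -1.562]
force: [-0.6, 0.1, -1.6]
width: 0.0257
t: 62.95
eef_pos: [0.5631, -0.0601, 0.2183]
ee_rot: [-3.141, -0.0, -1.56]
force: [0.1, 0.4, -1.1]
width: 0.0256
[ 0.56311506 -0.06008842  0.21827558] [-3.14149312e+00 -2.72147961e-04 -1.56031218e+00] 62.95 0.0255775908293378
```

View pics/w18.png

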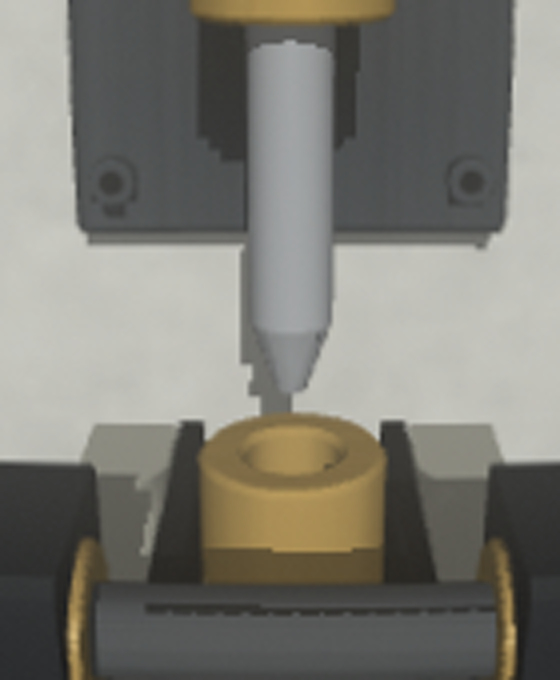

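```bash
python3 -m handwheel '[[0,0,-0.31,0],[0,-0.8,0,0],[0,-0.8,0,0],[0,-0.6,0,0],[0,0,0,0]]'
python3 -m handwheel '[[0,-0.5,0,0],[0,0,0,0]]'
python3 -m handwheel '[[0.03,-1,0,0],[0.02,-1,0,0],[0,-0.5,0,0],[0,0,0,0]]'
python3 -m handwheel '[[0,-0.3,0,0],[0,0,0,0]]'
python3 -m handwheel '[[0,-0.2,0,0],[0,0,0,0]]'
```

```text
t: 63.5
eef_pos: [0.5636, -0.0833, 0.2153]
ee_rot: [-3.14, -0.0, -1.561]
force: [2.5, -1.7, 2.1]
width: 0.0255
t: 63.7
eef_pos: [0.5638, -0.0878, 0.2153]
ee_rot: [-3.14, -0.0, -1.561]
force: [3.2, -3.7, 3.9]
width: 0.0258
t: 64.1
eef_pos: [0.5642, -0.1125, 0.2153]
ee_rot: [-3.14, 0.0, -1.561]
force: [1.3, 1.4, 7.9]
width: 0.0258
t: 64.3
eef_pos: [0.5642, -0.115, 0.2153]
ee_rot: [-3.14, 0.001, -1.56]
force: [1.1, 2.9, 7.3]
width: 0.0254
t: 64.5
eef_pos: [0.5642, -0.1168, 0.2153]
ee_rot: [-3.14, 0.001, -1.56]
force: [0.0, 5.4, 8.1]
width: 0.0254
```

```bash
python3 -m handwheel '[[0,0,0.08,0],[0,-0.2,0,0],[0,0,0,0]]'
python3 -m handwheel '[[0,-0.2,0,0],[0,0,0,0]]'
python3 -m handwheel '[[0,-0.2,0,0],[0,0,0,0]]'
python3 - <<'E'
from h import *
f=grab('wrist'); crop(f,'w19',180,120,320,290,4)
E
```

```text
t: 64.8
eef_pos: [0.5638, -0.1189, 0.2156]
ee_rot: [-3.141, 0.001, -1.561]
force: [1.6, 4.5, 5.3]
width: 0.0255
t: 65.0
eef_pos: [0.5639, -0.1196, 0.2156]
ee_rot: [-3.14, 0.003, -1.561]
force: [-0.6, 16.5, 7.3]
width: 0.0253
t: 65.2
eef_pos: [0.5639, -0.1202, 0.2155]
ee_rot: [-3.14, 0.004, -1.561]
force: [-2.5, 25.6, 8.9]
width: 0.0255
```

View pics/w19.png

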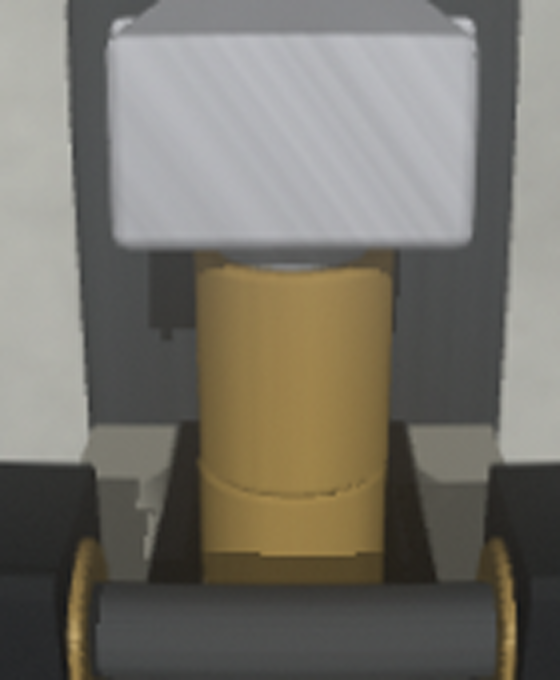

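Both bushings are stacked tightly against the collar. Release.

```bash
python3 -m handwheel '[[0,0.35,0,0],[0,0,0,0]]'
python3 -m handwheel '[[0,0,0,0],[0,0,0,0],[0,0,0,0],[0,0,0,0],[0,0,3,0],[0,0,4,0],[0,0,2,0],[0,4,0,0],[0,0,0,0],[0,0,0,0]]' 0.5
python3 - <<'E'
from h import *
s=arm.get_state();print(s['eef_pos'],s['ee_rot'],s['t'],s['width'])
f=grab('wrist'); crop(f,'w20',100,50,400,270,2.5)
W=worldf(f);z=W[...,2];X=W[...,0];Y=W[...,1];im=f['image'].astype(int)
m=(z>.05)&(z<.07)&(im[...,0]-im[...,2]>50)&(Y<-.06)&(Y>-.2)&(X>.54)&(X<.59)
print(Y[m].min(),Y[m].max())
E
```

```text
t: 65.45
eef_pos: [0.5639, -0.119, 0.2156]
ee_rot: [-3.141, 0.0, -1.56]
force: [0.5, 9.4, 6.1]
width: 0.0256
t: 66.45
eef_pos: [0.5633, -0.0793, 0.3053]
ee_rot: [3.141, -0.0, -1.56]
force: [-0.4, -0.2, -0.5]
width: 0.0442
[ 0.56331049 -0.07929797  0.30530837] [ 3.14111893e+00 -2.17005067e-05 -1.55967667e+00] 66.45 0.04421577804831451
-0.15928401153135083 -0.09971339493899899
```

View pics/w20.png

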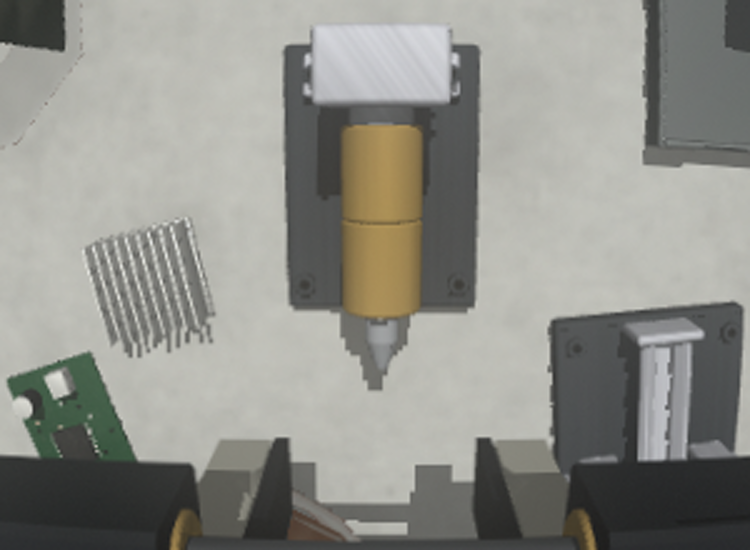

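```bash
python3 -m handwheel '[[-3,1.8,0,0.05],[-3,1.8,0,0.047],[-3,1.8,0,0],[-2.9,2.0,0,0],[0,0,-3,0],[0,0,0,0],[0,0,0,0]]' 0.25
python3 -m handwheel '[[0,0,-3,0],[0,0,-3,0],[0,0,-0.4,0],[0,0,0,0]]'
python3 -m handwheel '[[0,0,0,0],[0,0,0,0],[0,0,0,0],[0,0,0,0],[0,0,0,0]]' 1 35
python3 -m handwheel '[[0,0,1,0],[0,0,4,0],[0,0,4,0],[-0.3,-1.6,0,0],[-0.8,-3.5,0,-0.04],[-0.8,-3.5,0,-0.038],[-0.8,-3.5,0,0],[-0.8,-3.5,0,0],[-0.7,-3,0,0],[0,0,0,0],[0,0,0,0],[0,0,0,0]]'
python3 - <<'E'
from h import *
s=arm.get_state();print(s['eef_pos'],s['ee_rot'],s['t'],s['width'])
f=grab('wrist');crop(f,'w21',150,0,450,280,2.5)
E
```

```text
t: 67.2
eef_pos: [0.4448, -0.0061, 0.2754]
ee_rot: [3.14, -0.001, -1.464]
force: [1.0, 0.5, 1.5]
width: 0.0657
t: 67.6
eef_pos: [0.4452, -0.006, 0.2114]
ee_rot: [3.14, -0.001, -1.464]
force: [-0.2, -0.2, 0.7]
width: 0.0656
t: 68.1
eef_pos: [0.4449, -0.0055, 0.2123]
ee_rot: [-3.14, 0.0, -1.463]
force: [-1.4, 1.0, 8.8]
width: 0.0438
t: 69.3
eef_pos: [0.4026, -0.1913, 0.3017]
ee_rot: [-3.141, 0.0, -1.542]
force: [-0.5, 0.7, -2.3]
width: 0.0438
[ 0.40257229 -0.19126283  0.30167422] [-3.14128933e+00  1.46407150e-04 -1.54172435e+00] 69.3 0.04377637446336993
```

View pics/w21.png

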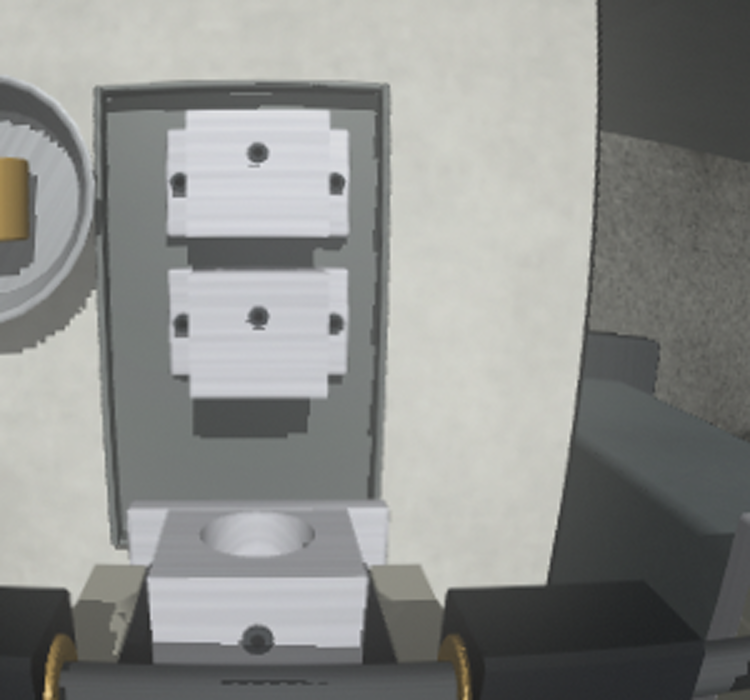

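```bash
python3 -m handwheel '[[0,0,-4,0],[0,0,-4,0],[0,0,-1.4,0],[0,0,-0.5,0],[0,0,0,0]]'
python3 -m handwheel '[[0,0,-0.15,0],[0,0,0,0]]'
python3 -m handwheel '[[0,0,-0.1,0],[0,0,0,0]]'
```

```text
t: 69.85
eef_pos: [0.4028, -0.191, 0.2024]
ee_rot: [3.14, -0.0, -1.54]
force: [0.0, 0.1, -2.0]
width: 0.0437
t: 70.05
eef_pos: [0.4032, -0.1913, 0.2015]
ee_rot: [-3.14, -0.0, -1.541]
force: [0.2, 0.1, -2.3]
width: 0.0439
t: 70.25
eef_pos: [0.4032, -0.1915, 0.2011]
ee_rot: [-3.14, -0.0, -1.541]
force: [-1.7, 3.4, 10.4]
width: 0.0439
```

```bash
python3 -m handwheel '[[0,0,0,0],[0,0,0,0],[0,0,0,0],[0,0,3,0],[0,0,4,0],[0,0,4,0],[1,4,2,0],[1,4,0,0],[1,4,0,0],[0,3,0,0],[0,0,0,0],[0,0,0,0]]' 0.42
python3 - <<'E'
from h import *
s=arm.get_state();print(s['eef_pos'],s['ee_rot'],s['t'],s['width'])
f=grab('wrist');np.savez('pics/wf.npz',**f);crop(f,'w22',0,0,512,384,1.5)
f=grab('scene');crop(f,'s22',120,140,380,290,3)
f=grab('side');W=world(f);crop(f,'d22',130,140,370,320,3.3)
z=W[...,2];X=W[...,0];Y=W[...,1]
m=(abs(z-.086)<.005)&(X>.38)&(X<.47)&(Y>.05)&(Y<.2);print('handle',np.median(W[m],0),m.sum())
E
```

```text
t: 71.45
eef_pos: [0.4325, -0.0411, 0.3299]
ee_rot: [3.141, 0.0, -1.54]
force: [0.4, -0.5, 0.7]
width: 0.0504
[ 0.43251224 -0.04113328  0.32985116] [ 3.14147716e+00  4.32963715e-06 -1.53981847e+00] 71.45 0.05042735031620943
handle [0.42871531 0.13662363 0.08713737] 43
```

View pics/w22.png

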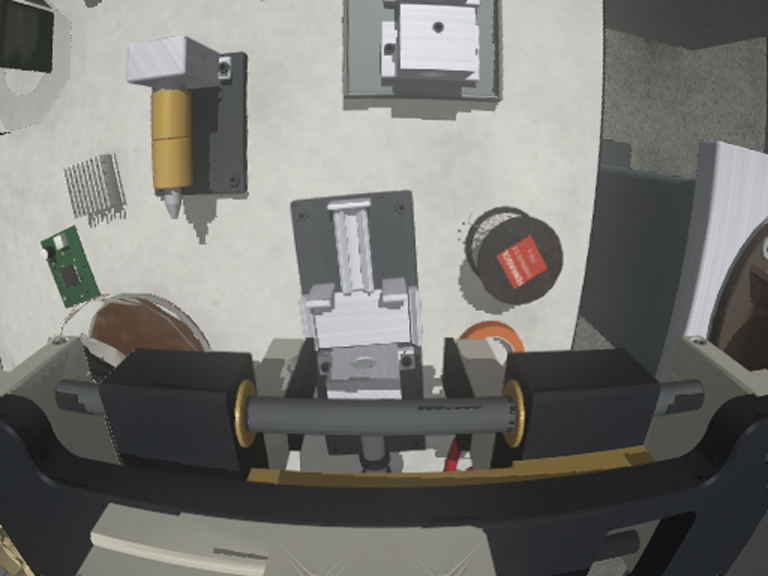

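View pics/s22.png

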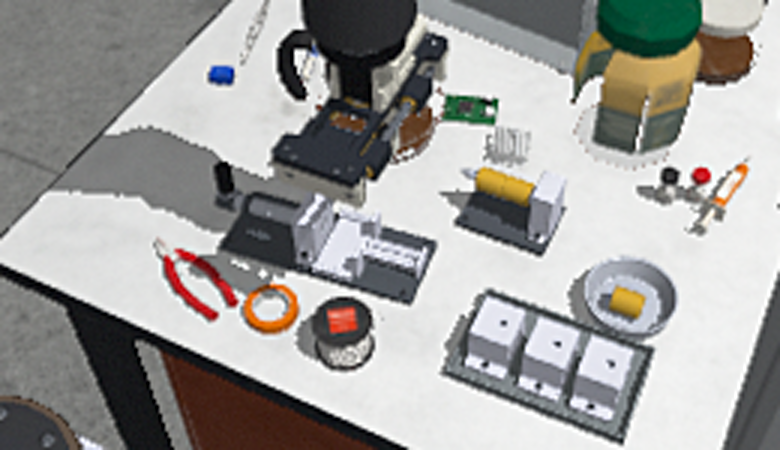

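View pics/d22.png

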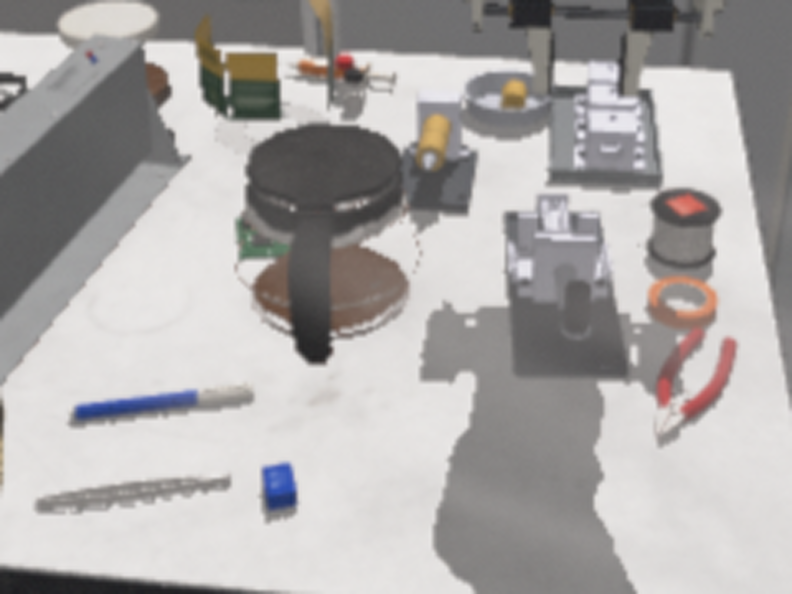

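```bash
python3 -m handwheel '[[0,4.5,2,0],[0.5,4.5,2,0.04],[0.5,4.5,2,0.04],[0.5,4.5,1,0],[0,4.5,0,0],[0,4.5,0,0],[0,1,0,0],[0,0,0,0],[0,0,0,0],[0,0,0,0]]'
python3 - <<'E'
from h import *
f=grab('wrist'); print(arm.get_state()['eef_pos'])
W=worldf(f);z=W[...,2];X=W[...,0];Y=W[...,1]
m=(abs(z-.088)<.004)&(X>.38)&(X<.47)&(Y>.05)&(Y<.2)
print(cv2.minAreaRect((W[m][:,:2]*1000).astype(np.float32)),m.sum())
E
```

```text
t: 72.6
eef_pos: [0.4477, 0.2369, 0.3998]
ee_rot: [3.141, -0.0, -1.463]
force: [0.4, -0.2, 0.2]
width: 0.051
[0.44774431 0.23696093 0.39995584]
((428.900146484375, 132.1822052001953), (16.664073944091797, 17.06806182861328), 73.68508911132812) 244
```

```bash
python3 -c "
from h import *
print(arm.job_done(), arm.get_state()['t'])"
```

```text
the job is handed in; nothing more can be done
the job is handed in; nothing more can be done
```

The job is done and handed in at about 73 s, well inside the 210 s limit. All three blocks held a bushing. I drove each one out in the jig, drew the rod back each time, and set the empty blocks upright in the grey tray.

- **Bushings:** the first one stopped on the gauge pin's taper at about 20 N. It looked undersized in the images too, though by a narrow margin, so it went in the steel dish. The other two slid freely onto the pin and are stacked against the collar, measuring 59.6 mm together (60 expected).
- **Dish:** it was knocked about 13 mm, up against the tray, during the run. I measured its position again before dropping the bushing in.
- **Last checks:** the final images show the jig empty, three blocks upright in the tray, and one bushing in the dish. The bystanders appear where they were, but I did not measure them. The rod handle is at its fully-back position to within 0.5 mm.
- **Disagreement:** the side camera put the handle 4 to 5 mm further back than the wrist camera did. I trusted the wrist camera, because it agreed with where I felt the end stop.

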